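Square up a small picture on the flatbed scanner and start the scan

TASK

Take the wooden-handled velvet pad from its tray and, without the gripper ever touching the small picture that lies face down and askew on the scanner glass, nudge the picture with the pad until it lies square in the arrow-marked corner of the glass, its short side touching the rim by the button panel and its long side touching the rim opposite the lid's hinge. Stand the pad back in its tray, tip the open lid over so that it comes fully shut, then press the round scan button and let go. Leave the other goods on the table where they are and keep the picture flat on the glass.

Things in the scene. Friction and masses are not known exactly. Their poses are not given: they have to be found in the camera images.
- scanner: Flatbed scanner standing on the table, fixed: dark body 410 mm long (its x) by 280 mm wide (its y), grey deck 55 mm above the table. Origin at the centre of its underside. Its -x end, towards the robot, is a 50 mm deep dark button panel; its +y long side carries the lid's hinge. The sunken glass is 297 mm (x) by 216 mm (y): x from -135 to +162 mm, y from -108 to +108 mm, its surface 52 mm above the table, with a vertical rim 3 mm high all round.
- bed_corner (a point): The square corner that the picture must fill: the corner of the glass by the button panel and away from the hinge, marked with a pale moulded arrow and rules on the rims. The point is on the glass surface exactly where the two rims meet; its x axis runs along the rim opposite the hinge (away from the panel), its y axis along the panel-side rim towards the hinge, z up.
- picture_center (a point): Small glazed picture lying face down on the glass: a brown board back with cream linen tape round its edges and a little brass hanging ring. 120 mm (its x) by 90 mm (its y), 6 mm thick, about 0.15 kg, slides lightly. The point is its centre, 3 mm above the glass. It starts turned at most about 17 degrees from square, and is to be squared the short way (its x along the corner's x).
- picture_corner (a point): The lower corner of the picture at its -x, -y end (60 mm and 45 mm from its centre, on the glass): the corner that has to arrive at bed_corner. Same axes as the picture.
- pad_grip (a point): Velvet cleaning pad, loose, standing sole down in its tray, about 0.09 kg. Sole of grey velvet 60 mm (its x) by 34 mm (its y), 8 mm thick, all its sides straight and upright; above it a wooden block 56 x 30 mm up to 20 mm from the bottom; above that an upright wooden grip ridge 44 mm (x) long and 16 mm (y) thick, from 20 to 58 mm above the bottom. The point is on the pad's centre line in the ridge, 43 mm above the pad's bottom; grasp the ridge across its 16 mm.
- tray: The pad's shallow pale wooden tray, fixed to the table: 98 mm (its x) by 74 mm (its y) outside, 12 mm high, walls and floor 3 mm thick. Origin at the centre of its underside; the pad stands in it with its long side along the tray's long side.
- lid (a joint): Angle of the scanner's lid (rad): 0 is fully shut on the rims, about 1.7 to 1.9 as it stands open leaning back past upright; 1.9 is its stop. The stiff, damped hinge keeps it where it is put above about 1.1 rad; below that it sinks shut by itself within about 4 s. A push of about 3 N near its free edge, from outside, tips it over.
- lid_hinge (a point): The middle of the lid's hinge axis, which runs along the scanner's x at its +y side, 62 mm above the table; this point is fixed to the scanner and has its axes. At joint value a the lid extends from the axis towards (-cos a) along y and (sin a) along z.
- lid_edge (a point): The middle of the lid's free edge, on its outer face: 272 mm from the hinge axis, the outer face lying 20 mm outside the plane through the axis. The lid is a pale grey cover 356 mm (x) by 272 mm, 26 mm thick, 0.5 kg, with a soft white foam pad inside that gives way to the picture. Its axes are the scanner's when it is shut.
- scan_button (a joint): Travel of the scan button (m): 0 released, 0.005 fully down (about 4 N); it springs back.
- scan_button_top (a point): Centre of the top of the scan button: the only round button on the panel, a grey cap 22 mm across in a black collar, 9 mm above the deck; press it straight down.
- crock: Bystander: brown stoneware crock 120 mm across, 145 mm high.
- candlestick: Bystander: brass candlestick 135 mm high, foot 90 mm.
- tin: Bystander: round flat tin 68 mm across, 30 mm high.
- loupe: Bystander: black loupe 47 mm across, 44 mm high.
- small_frame: Bystander: small wooden picture frame 150 x 120 mm, 16 mm thick, lying.
Things that resemble listed ones, but are neither listed nor needed, are in the scene too. Leave any orange or red look-alike of the part that bears pad_grip alone.

How it is judged:
On the way, in this order (a step that is already met when the one before it is completed fails the run):
1. the picture lies flat and square in the marked corner, touching both rims (x of picture_corner in the frame of bed_corner between -0.0025 and 0.0025 m and y of picture_corner in the frame of bed_corner between -0.0025 and 0.0025 m and angle between the x axis of picture_center and the x axis of bed_corner, either way round below 0.02 rad and z of picture_center in the frame of bed_corner below 0.005 m and angle between picture_center's own z axis and vertical below 0.03 rad), for 0.2 s.
2. the pad stands sole down in its tray again, let go (x of pad_grip in the frame of tray between -0.025 and 0.025 m and y of pad_grip in the frame of tray between -0.025 and 0.025 m and z of pad_grip in the frame of tray below 0.05 m and angle between pad_grip's own z axis and vertical below 0.08 rad and contact force between the fingers and pad below 0.05 N), for 0.2 s.
3. the lid is fully shut (value of joint lid below 0.02 rad), for 0.2 s.
4. the scan button is pressed with the lid shut (value of joint lid below 0.02 rad and value of joint scan_button above 0.0035 m), for 0.05 s.
At the end, for the whole second after the job is handed in: Picture flat on the glass, its corner within 2.5 mm of the marked corner along each rim, square within 0.02 rad; pad upright in its tray (within 25 mm of its centre along each side, 0.08 rad); lid shut (under 0.02 rad); button pressed 3.5 mm or more after that, and sprung back (all of step 1 and x of pad_grip in the frame of tray between -0.025 and 0.025 m and y of pad_grip in the frame of tray between -0.025 and 0.025 m and z of pad_grip in the frame of tray below 0.05 m and angle between pad_grip's own z axis and vertical below 0.08 rad and value of joint lid below 0.02 rad and value of joint scan_button below 0.0015 m and linear speed of each of pad, picture below 0.01 m/s); the robot touches nothing.
It fails at once if the gripper or arm touches the picture (contact force between any of the fingers, the arm and picture above 0.5 N).
It fails at once if the picture is tipped up off the glass (angle between picture_center's own z axis and vertical above 0.12 rad).
It fails at once if one of the other goods on the table is shifted by more than 30 mm (distance of any of crock, candlestick, tin, loupe, small_frame from where it was at the start of the episode above 0.03 m).
It also fails if it takes over 72 s, if anything falls off the work surface, if the arm or the gripper's body presses on something with over 40 N, if the wrist force passes 120 N, or if a joint passes its speed limit or range.

ROBOT

A 6-joint arm with a two-finger parallel gripper is mounted at the origin on the work surface. World frame = base frame: x ahead of the robot, y to its left, z up, the work surface at z = 0. Lengths are in m, angles in rad, forces in N, time in s.
With the tool pointing down it reaches from about 0.375 to 0.825 m from the base axis. Payload 5.5 kg.
Tool frame: the origin (TCP) lies between the finger pads; the fingertips stand manip.tip_extent ahead of it and the grasp point (between the pads) lies 2 mm behind it (manip.tip_extent is the distance from the TCP to the fingertips, in m); y points along the fingers, z is the direction in which the jaws open and shut, and the axes are right-handed (so a half turn about y gives the same grasp; the last joint's range is limited). The gripper opens to 85 mm and grips with 20 to 120 N. Pads are 22 mm wide; open, the fingers measure 114 mm over their backs; the gripper's body (76 mm by 85 mm) begins 54 mm behind the grasp point. The pads swing forward as they close: fully open they stand 13 mm farther back than shut.
Start: joints at [-1.301, 0.314, -0.047, 1.21, 0, 1.571], TCP at [0.16, -0.578, 0.248] pointing down, gripper open.
Joint ranges: [-2.67, 2.67], [-0.69, 1.73], [-1.03, 1.25], [-2.08, 2.16], [-1.42, 1.45], [-3.14, 3.14]. Speed limits (rad/s): [2.39, 2.39, 3.01, 3.14, 3.14, 3.14].

INTERFACE

Orientations are given as a unit quaternion [x, y, z, w].
In Python, from bench import manip, cams gives the robot as it stands.
- The arm moves only by the shell command python3 -m jog 'ROWS'. ROWS is JSON, a list of rows, each an object with "rot": the turn, a rotation vector about the tool's x, y, z in degrees, a list of three; "dp": the shift along the tool's x, y, z in cm, a list of three; "claw": the closure, from 0 (fully open) to 1 (shut). A call has 1 to 12 rows; each row shifts and turns the commanded pose from where the row before left it, along the tool's axes as they then stand; what a row does not reach is not made up. A row lasts 1/8 s, in which the tool goes at most 62.5 mm and 10.7 degrees, less where a joint would pass 70% of its speed; a pose out of reach is approached as far as the arm can. A call is refused whole if a number of a shift passes 6.25 or a number of a turn 10.7, either way. A call with a gripper value outside its range is refused whole. The fingers move at their own pace and stop on an object; the grip force is fixed at half the most. Time passes only in rows, so rows that do not move let the fingers close. It gives the time, the measured TCP pose, the force and the opening at its end, in the units of the state.
- manip.get_obs(): the state, without advancing time (a new reading comes with each control period).
- cams.capture(name): name is "scene" or "side" or "wrist"; returns a dict with "img" (420x560x3 uint8, red, green, blue), "fx", "fy", "cx", "cy" (pixels), "rvec" (rotation vector, rad) and "tvec" (3), from world to camera coordinates, as OpenCV has them; the wrist camera has in their place "tool_from_camera" (4x4, takes a point from camera to tool coordinates, whose origin is the TCP and whose axes are the tool frame's). Camera axes: x right, y down, z forward; pixel columns grow to the right and rows downward; lengths in m; the calibration is good to about 2 mm. A picture is of the moment at which its call begins: read the wrist's pose just before it. There is no depth.
- manip.finish_job(): hands the job in, once; it reports no verdict.
The state is a dict: "clock": time; "qpos": joint angles; "qvel": joint speeds; "joint_torque": joint torques, N m; "tcp_pos": TCP position; "tcp_rot": TCP orientation; "contact_force": force on the tool from outside, world axes, zero at the start; "torque": the same for the moment, N m; "gripper_width": opening from 0.0 (shut) to 1.0 (fully open).
Only numpy, scipy, OpenCV 4.12 (cv2) and the standard library are available. Lean on these libraries where they do the work, as an engineer would, in place of code of your own. Each camera call takes 0.05 s, during which the arm holds its last target.

## Working session

There is one attempt and no reset: what is moved stays moved. The work goes in short steps, Python scripts to look and compute and a shell command to move; the robot and the scene stay as the last step left them, time stands still between calls to the robot, and variables do not carry over. Pictures are saved under pics/ and viewed, and the job is handed in when it is done.

```bash
ls; mkdir -p pics; python3 - <<'E'
from bench import manip,cams
import cv2
print(manip.get_obs(), manip.tip_extent)
for n in ("scene","side","wrist"):
    c=cams.capture(n); cv2.imwrite(f"pics/{n}0.png",c["img"][:,:,::-1]); print(n,{k:v for k,v in c.items() if k!="img"})
E
```

```text
pics
{'clock': 0.0, 'qpos': array([-1.30102073e+00,  3.14219098e-01, -4.80648995e-02,  1.21017877e+00,
        2.69491356e-05,  1.57082126e+00]), 'qvel': array([ 0.00121565,  0.00061296,  0.00066568, -0.00010991,  0.00129481,
       -0.00093177]), 'joint_torque': array([-9.74354771e-04, -5.39584708e+01,  3.39753556e+01,  1.90280168e-02,
       -3.50948881e-05, -5.53348983e-06]), 'tcp_pos': array([ 0.15977514, -0.57778224,  0.24744489]), 'tcp_rot': array([-0.09515213,  0.70126977, -0.70009956,  0.09501253]), 'contact_force': array([-1.35298786,  0.48244343,  0.45521366]), 'torque': array([ 0.06015526,  0.01320687, -0.02358375]), 'gripper_width': 0.9970803993744615} 0.017
scene {'fx': 385.68255018971047, 'fy': 385.68255018971047, 'cx': 277.12147778416215, 'cy': 209.98457217915956, 'rvec': array([ 1.49491488,  1.81491489, -0.97762454]), 'tvec': array([ 0.12800959, -0.23373442,  1.4040263 ])}
side {'fx': 497.8343148162859, 'fy': 497.8343148162859, 'cx': 278.0809193269389, 'cy': 204.621909964229, 'rvec': array([ 1.1455284 ,  2.24202759, -1.08972372]), 'tvec': array([ 0.34903841, -0.20044483,  1.80845459])}
wrist {'fx': 289.60076147973854, 'fy': 289.60076147973854, 'cx': 279.1002934338505, 'cy': 211.40855748298017, 'tool_from_camera': array([[ 9.12556099e-04,  9.54587775e-01,  2.97928426e-01,
        -7.56106797e-02],
       [ 1.55443886e-04, -2.97928682e-01,  9.54588119e-01,
        -1.25537569e-01],
       [ 9.99999572e-01, -8.24804057e-04, -4.20261469e-04,
         1.28909001e-03],
       [ 0.00000000e+00,  0.00000000e+00,  0.00000000e+00,
         1.00000000e+00]])}
```

View pics/scene0.png

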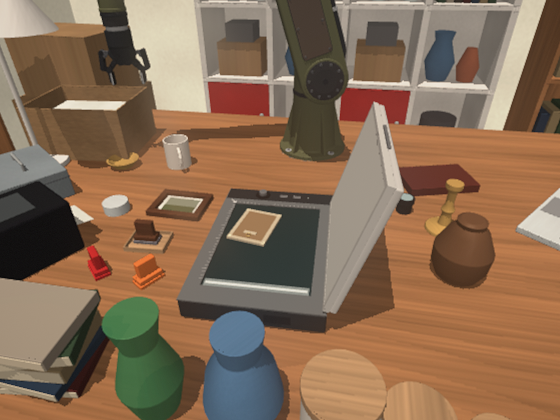

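View pics/side0.png

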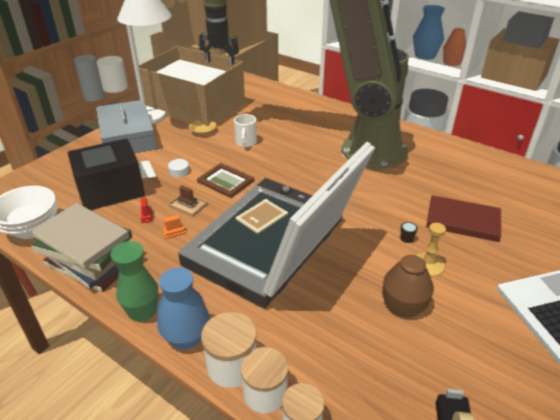

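View pics/wrist0.png

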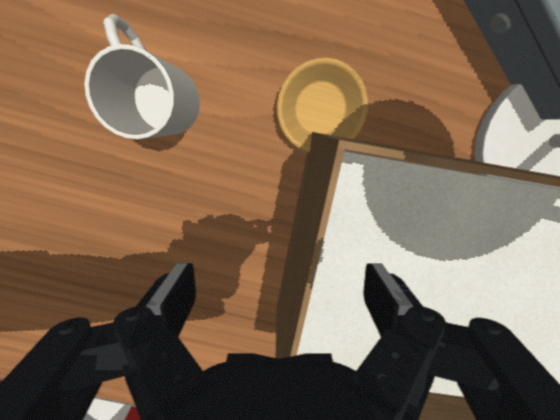

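The scene camera looks back at the robot. There are three pad-like things: the wooden pad in its pale tray at scene (148,235), an orange one at (148,270) and a red one at (97,263). Only the first has a wooden handle and a tray. The picture is at (255,227), the scanner at about (270,250) and the lid is open on the right. I'll check these in enlarged crops.

```bash
cat > h.py <<'E'
import numpy as np, cv2
from scipy.spatial.transform import Rotation as R
from bench import manip,cams
def cam(n):
    o=manip.get_obs(); c=cams.capture(n)
    if n=="wrist":
        T=np.eye(4);T[:3,:3]=R.from_quat(o["tcp_rot"]).as_matrix();T[:3,3]=o["tcp_pos"]
        M=T@c["tool_from_camera"]; c["Rwc"]=M[:3,:3]; c["pos"]=M[:3,3]
    else:
        Rm=cv2.Rodrigues(c["rvec"])[0]; c["Rwc"]=Rm.T; c["pos"]=-Rm.T@c["tvec"]
    return c
def onplane(c,uv,z):
    uv=np.atleast_2d(uv).astype(float)
    d=np.c_[(uv[:,0]-c["cx"])/c["fx"],(uv[:,1]-c["cy"])/c["fy"],np.ones(len(uv))]@c["Rwc"].T
    return c["pos"]+d*((z-c["pos"][2])/d[:,2])[:,None]
def proj(c,P):
    p=(np.atleast_2d(P)-c["pos"])@c["Rwc"]
    return np.c_[p[:,0]/p[:,2]*c["fx"]+c["cx"],p[:,1]/p[:,2]*c["fy"]+c["cy"]]
def crop(c,x0,y0,x1,y1,s,name):
    im=cv2.resize(c["img"][y0:y1,x0:x1,::-1],None,fx=s,fy=s,interpolation=cv2.INTER_CUBIC); cv2.imwrite("pics/"+name,im)
def tool():
    o=manip.get_obs(); m=R.from_quat(o["tcp_rot"]).as_matrix(); return o["tcp_pos"],m
E
python3 - <<'E'
from h import *
c=cam("scene"); crop(c,80,180,340,330,3,"s1.png")
print(c["pos"])
d=cam("side"); crop(d,130,150,330,300,4,"s2.png")
for n,cc,uv in (("pad",c,(148,240)),("pad",d,(188,204)),("pic",c,(255,227)),("pic",d,(262,216))): print(n,onplane(cc,uv,0.02 if n=="pad" else .058))
print(tool())
E
```

```text
[1.29330342 0.13824938 0.5920823 ]
pad [[ 0.64405715 -0.31589496  0.02      ]]
pad [[ 0.64603287 -0.30385097  0.02      ]]
pic [[ 0.59619751 -0.06196931  0.058     ]]
pic [[ 0.59543444 -0.05612564  0.058     ]]
(array([ 0.15985491, -0.57804111,  0.24786286]), array([[-9.63825101e-01, -2.23820484e-04,  2.66535409e-01],
       [-2.66535503e-01,  8.25099501e-04, -9.63824748e-01],
       [-4.19451141e-06, -9.99999635e-01, -8.54907715e-04]]))
```

View pics/s1.png

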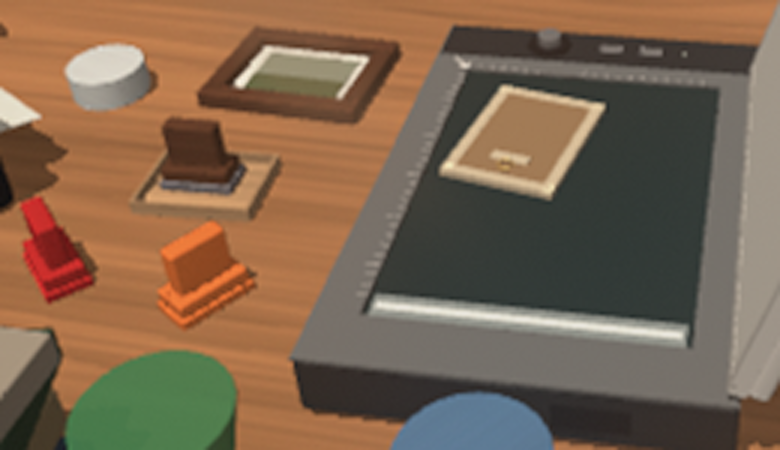

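View pics/s2.png

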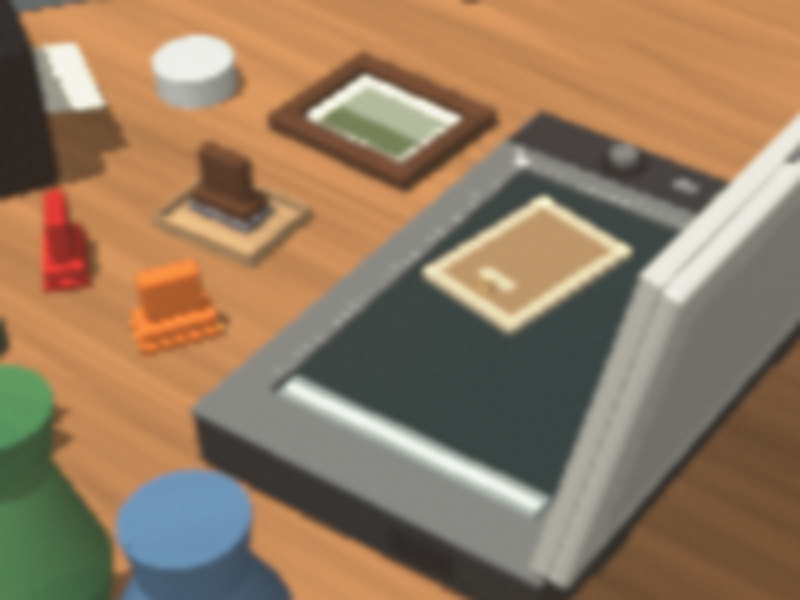

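The crops confirm the wooden pad at scene crop (203,155), in its pale tray. The orange and red ones are bare look-alikes, so I'll leave them. Next I'll get coarse coordinates for the glass, pad and lid.

```bash
python3 - <<'E'
from h import *
c=cam("scene"); d=cam("side")
f=lambda u,v:(80+u/3,180+v/3); g=lambda u,v:(130+u/4,150+v/4)
np.set_printoptions(precision=4,suppress=True)
print("glass corner", onplane(c,f(466,68),.055),onplane(d,g(527,165),.055))
print("glass +x-y", onplane(c,f(370,312),.055),onplane(d,g(278,388),.055))
print("glass +y", onplane(c,f(720,88),.055))
print("deck +x-y", onplane(c,f(293,358),.055),onplane(d,g(195,412),.055))
print("pic", onplane(c,[f(503,87),f(606,102),f(549,197),f(441,172)],.058)); print(onplane(d,[g(545,198),g(632,250),g(510,332),g(423,270)],.058))
print("button", onplane(c,f(548,35),.064),onplane(d,g(622,150),.064))
print("tray", onplane(c,[f(160,145),f(281,157),f(250,215),f(133,206)],.012)); print(onplane(d,[g(157,217),g(205,170),g(310,213),g(253,260)],.012))
print("padtop", onplane(c,[f(167,120),f(220,125)],.058)); print(onplane(d,[g(202,147),g(251,167)],.058))
E
```

```text
glass corner [[ 0.4994 -0.1386  0.055 ]] [[ 0.4988 -0.131   0.055 ]]
glass +x-y [[ 0.7917 -0.1165  0.055 ]] [[ 0.7927 -0.1145  0.055 ]]
glass +y [[0.4909 0.0784 0.055 ]]
deck +x-y [[ 0.8384 -0.1495  0.055 ]] [[ 0.8415 -0.1429  0.055 ]]
pic [[ 0.5263 -0.0984  0.058 ]
 [ 0.5324 -0.0101  0.058 ]
 [ 0.6595 -0.028   0.058 ]
 [ 0.6456 -0.1144  0.058 ]]
[[ 0.5268 -0.0927  0.058 ]
 [ 0.5391 -0.0051  0.058 ]
 [ 0.6608 -0.0217  0.058 ]
 [ 0.6444 -0.1126  0.058 ]]
button [[ 0.4481 -0.0782  0.064 ]] [[ 0.4507 -0.0764  0.064 ]]
tray [[ 0.5977 -0.3815  0.012 ]
 [ 0.5947 -0.2734  0.012 ]
 [ 0.669  -0.2662  0.012 ]
 [ 0.6758 -0.362   0.012 ]]
[[ 0.674  -0.3579  0.012 ]
 [ 0.6087 -0.3708  0.012 ]
 [ 0.6011 -0.2654  0.012 ]
 [ 0.6688 -0.2613  0.012 ]]
padtop [[ 0.6209 -0.3516  0.058 ]
 [ 0.6196 -0.3063  0.058 ]]
[[ 0.6297 -0.3454  0.058 ]
 [ 0.6265 -0.2969  0.058 ]]
```

```bash
python3 -m jog '[{"dp":[-5.75,0,-1.33],"rot":[0,0,0],"claw":0},{"dp":[-5.75,0,-1.33],"rot":[0,0,0],"claw":0},{"dp":[-5.75,0,-1.33],"rot":[0,0,0],"claw":0},{"dp":[-5.75,0,-1.33],"rot":[0,0,0],"claw":0},{"dp":[-5.75,0,-1.33],"rot":[0,0,0],"claw":0},{"dp":[-5.75,0,-1.33],"rot":[0,0,0],"claw":0},{"dp":[-5.75,0,-1.33],"rot":[0,0,0],"claw":0},{"dp":[-5.75,0,-1.33],"rot":[0,0,0],"claw":0},{"dp":[-5.75,0,-1.33],"rot":[0,0,0],"claw":0}]'
python3 -m jog '[{"dp":[0,0,0],"rot":[0,-9.8,0],"claw":0},{"dp":[0,0,0],"rot":[0,-9.8,0],"claw":0},{"dp":[0,0,0],"rot":[0,-9.8,0],"claw":0},{"dp":[0,0,0],"rot":[0,-9.8,0],"claw":0},{"dp":[0,0,0],"rot":[0,-9.8,0],"claw":0},{"dp":[0,0,0],"rot":[0,-9.8,0],"claw":0},{"dp":[0,0,0],"rot":[0,-9.8,0],"claw":0},{"dp":[0,0,0],"rot":[0,-9.8,0],"claw":0},{"dp":[0,0,0],"rot":[0,0,0],"claw":0}]'
python3 - <<'E'
from h import *
c=cam("wrist"); cv2.imwrite("pics/w1.png",c["img"][:,:,::-1]); p,m=tool(); print(p); print(m.round(3)); print(manip.get_obs()["clock"], proj(c,[0.627,-.325,.05]))
E
```

```text
clock: 1.48
tcp_pos: [0.6284, -0.3239, 0.2484]
tcp_rot: [0.095, -0.701, 0.701, -0.095]
contact_force: [0.3, -1.1, 0.1]
gripper_width: 1.001
clock: 2.6
tcp_pos: [0.6268, -0.325, 0.2482]
tcp_rot: [0.516, -0.483, 0.483, -0.516]
contact_force: [-0.6, -1.0, 0.2]
gripper_width: 0.995
[ 0.62677942 -0.32496676  0.24821288]
[[ 0.064 -0.     0.998]
 [-0.998  0.     0.064]
 [-0.    -1.    -0.   ]]
2.65 [[279.62592194 189.5980414 ]]
```

View pics/w1.png

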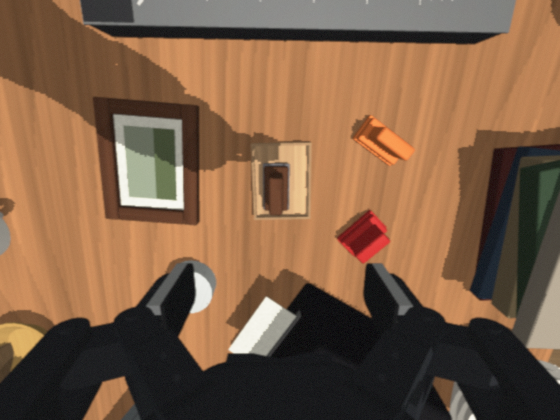

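The wrist view shows the wooden pad at (277,189) in its tray (252–311, 142–219). The orange one at (384,140) and the red one at (363,237) are well clear.

```bash
python3 - <<'E'
from h import *
c=cam("wrist"); crop(c,235,125,335,230,7,"w2.png")
E
```

```text
(no output)
```

View pics/w2.png

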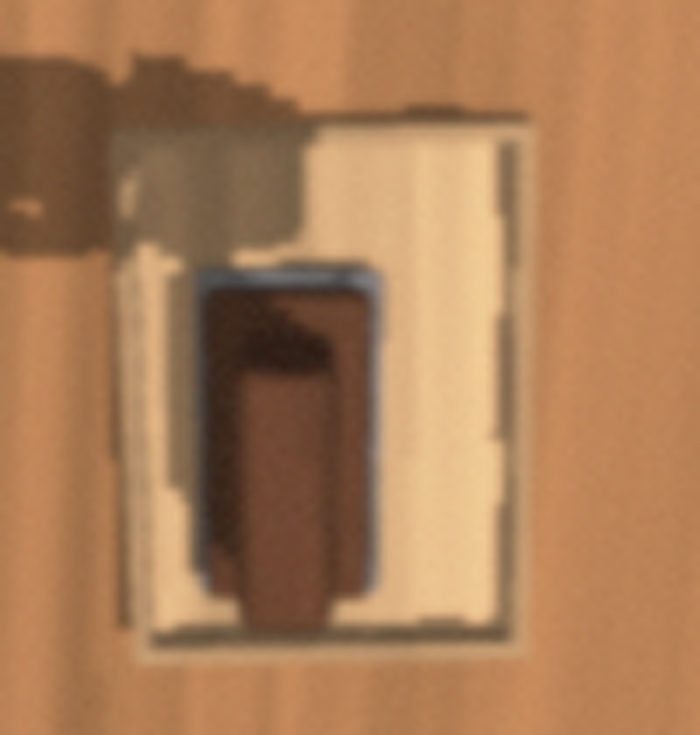

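```bash
python3 - <<'E'
from h import *
c=cam("wrist"); f=lambda u,v:(235+u/7-.43,125+v/7-.43)
np.set_printoptions(precision=4,suppress=True)
r=onplane(c,[f(243,375),f(333,375),f(330,627),f(242,627)],.061);print(r,r.mean(0))
s=onplane(c,[f(195,268),f(383,268),f(375,592),f(200,592)],.011);print("sole",s,s.mean(0))
t=onplane(c,[f(110,118),f(537,116),f(523,660),f(137,662)],.012);print("tray",t,t.mean(0))
E
```

```text
[[ 0.6147 -0.3104  0.061 ]
 [ 0.6287 -0.3095  0.061 ]
 [ 0.631  -0.3507  0.061 ]
 [ 0.6168 -0.3516  0.061 ]] [ 0.6228 -0.3306  0.061 ]
sole [[ 0.604  -0.3013  0.011 ]
 [ 0.6374 -0.2991  0.011 ]
 [ 0.6404 -0.3593  0.011 ]
 [ 0.6077 -0.3614  0.011 ]] [ 0.6224 -0.3303  0.011 ]
tray [[ 0.5881 -0.2761  0.012 ]
 [ 0.6621 -0.2711  0.012 ]
 [ 0.6691 -0.3706  0.012 ]
 [ 0.5966 -0.3756  0.012 ]] [ 0.629  -0.3234  0.012 ]
```

```bash
python3 -m jog '[{"dp":[0.5,4,-0.43],"rot":[0,0,0],"claw":0},{"dp":[0,5,0],"rot":[0,0,0],"claw":0},{"dp":[0,5,0],"rot":[0,0,0],"claw":0},{"dp":[0,4,0],"rot":[0,0,0],"claw":0},{"dp":[0,2.2,0],"rot":[0,0,0],"claw":0},{"dp":[0,0,0],"rot":[0,0,0],"claw":0.5},{"dp":[0,0,0],"rot":[0,0,0],"claw":1},{"dp":[0,0,0],"rot":[0,0,0],"claw":1},{"dp":[0,0,0],"rot":[0,0,0],"claw":1},{"dp":[0,0,0],"rot":[0,0,0],"claw":1}]'
```

```text
clock: 4.0
tcp_pos: [0.6236, -0.3307, 0.0477]
tcp_rot: [-0.516, 0.482, -0.484, 0.517]
contact_force: [-1.1, 0.6, 5.4]
gripper_width: 0.175
```

```bash
python3 -m jog '[{"dp":[0,-2,0],"rot":[0,0,0],"claw":1},{"dp":[0,-5,0],"rot":[0,0,0],"claw":1},{"dp":[0,-6,0],"rot":[0,0,0],"claw":1},{"dp":[0,-6,0],"rot":[0,0,0],"claw":1},{"dp":[-5,-1,-0.7],"rot":[0,0,0],"claw":1},{"dp":[-6,0,-0.7],"rot":[0,0,0],"claw":1},{"dp":[-6,0,-0.7],"rot":[0,0,0],"claw":1},{"dp":[-6,0,-0.7],"rot":[0,0,0],"claw":1},{"dp":[-5,0,-0.7],"rot":[0,0,0],"claw":1},{"dp":[-2,0,0],"rot":[0,0,0],"claw":1},{"dp":[0,0,0],"rot":[0,0,0],"claw":1}]'
python3 - <<'E'
from h import *
c=cam("wrist"); cv2.imwrite("pics/w3.png",c["img"][:,:,::-1]); p,m=tool(); print(p); print(m.round(3)); np.savez("w3.npz",**c)
E
```

```text
clock: 5.38
tcp_pos: [0.5679, -0.0324, 0.2472]
tcp_rot: [-0.517, 0.482, -0.483, 0.517]
contact_force: [-0.0, -0.3, -0.2]
gripper_width: 0.176
[ 0.56809843 -0.03345455  0.24697024]
[[ 0.068  0.001  0.998]
 [-0.998 -0.001  0.068]
 [ 0.001 -1.     0.001]]
```

View pics/w3.png

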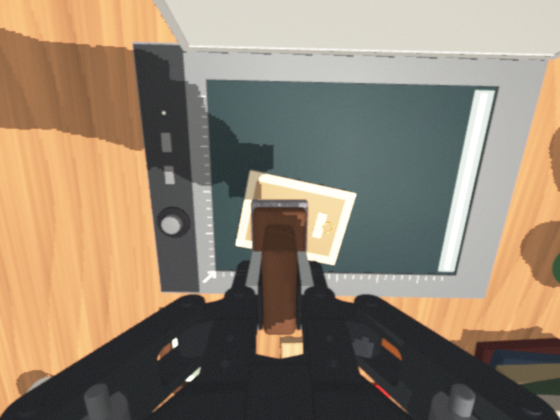

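The pad is held. The view shows the arrow corner at (213,272), the glass spanning about (207,80) to (497,87), the picture's visible corners at (252,172), (355,193), (333,265) and (237,246), and the round button at (172,224). I'll enlarge this.

```bash
python3 - <<'E'
from h import *
c=dict(np.load("w3.npz")); crop(c,150,150,370,300,3.6,"w4.png"); crop(c,150,60,520,300,2.1,"w5.png")
E
```

```text
(no output)
```

View pics/w4.png

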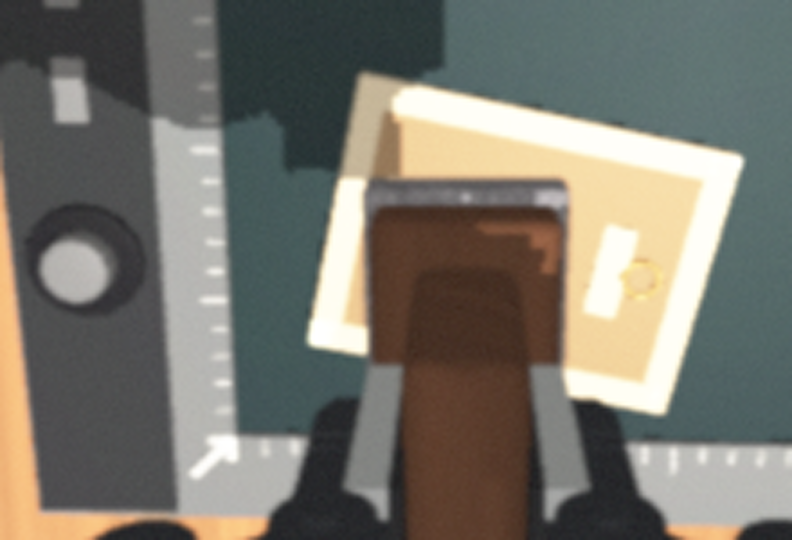

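View pics/w5.png

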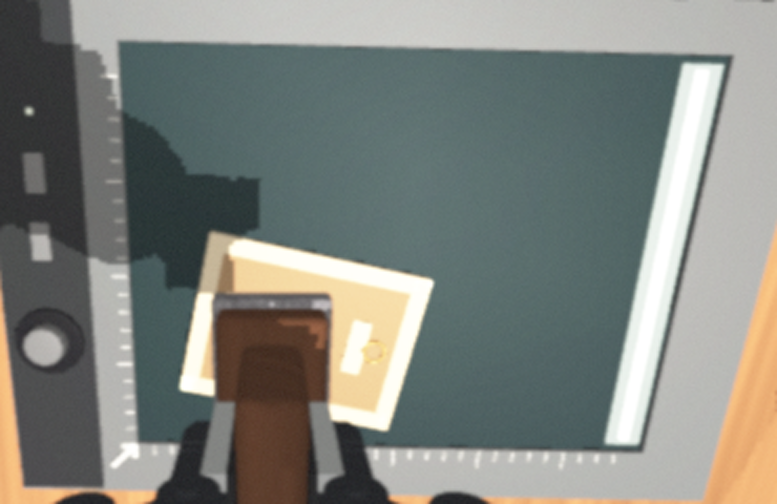

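```bash
python3 - <<'E'
from h import *
np.set_printoptions(precision=4,suppress=True)
c=dict(np.load("w3.npz")); f=lambda u,v:(150+(u+.5)/2.1-.5,60+(v+.5)/2.1-.5); g=lambda u,v:(150+(u+.5)/3.6-.5,150+(v+.5)/3.6-.5)
G=onplane(c,[f(120,42),f(733,57),f(642,450),f(137,443),g(237,436)],.055);print("glass",G, [np.linalg.norm(G[i]-G[(i+1)%4]) for i in range(4)])
ex=np.degrees(np.arctan2(*(G[1]-G[0])[1::-1]));ex2=np.degrees(np.arctan2(*(G[2]-G[3])[1::-1]));ey=np.degrees(np.arctan2(*(G[0]-G[3])[1::-1]))-90;ey2=np.degrees(np.arctan2(*(G[1]-G[2])[1::-1]))-90;print("yaw",ex,ex2,ey,ey2)
P=onplane(c,[g(306,345),g(665,415),g(744,156),g(363,70)],.058);print("pic",P,P.mean(0),[np.linalg.norm(P[i]-P[(i+1)%4]) for i in range(4)])
print([np.degrees(np.arctan2(*(P[b]-P[a])[1::-1])) for a,b in((0,1),(3,2),(0,3),(1,2))])
print("button",onplane(c,[g(74,271)],.064))
S=onplane(c,[g(366,182),g(568,182)],.2472-.0447+.008);print("padsole front",S)
E
```

```text
glass [[ 0.4874  0.0768  0.055 ]
 [ 0.7825  0.0904  0.055 ]
 [ 0.7918 -0.1225  0.055 ]
 [ 0.4961 -0.1382  0.055 ]
 [ 0.4967 -0.1382  0.055 ]] [np.float64(0.2954033707403417), np.float64(0.21311149602867216), np.float64(0.29610375998249283), np.float64(0.21510910320234783)]
yaw 2.6417179057507116 3.0277232265768017 2.3215326345100067 2.5050284150252082
pic [[ 0.5198 -0.1015  0.058 ]
 [ 0.6406 -0.1188  0.058 ]
 [ 0.6538 -0.0284  0.058 ]
 [ 0.5349 -0.0098  0.058 ]] [ 0.5873 -0.0646  0.058 ] [np.float64(0.12199767439119107), np.float64(0.09135304148347827), np.float64(0.12034959537159595), np.float64(0.09291645038155064)]
[np.float64(-8.165776207197593), np.float64(-8.900576634880172), np.float64(80.63141813814015), np.float64(81.65079010613684)]
button [[ 0.4472 -0.0784  0.064 ]]
padsole front [[ 0.5495 -0.0027  0.2105]
 [ 0.5819 -0.0004  0.2105]]
```

```bash
python3 - <<'E'
from h import *
c=cam("scene"); crop(c,310,90,430,320,2.6,"l1.png")
d=cam("side"); crop(d,250,130,390,300,3.5,"l2.png")
print(manip.get_obs()["qpos"])
E
```

```text
[-6.02228741e-02  2.55731217e-01 -1.28249408e-01  1.18644577e+00
 -5.85492140e-04  1.44440705e+00]
```

View pics/l1.png

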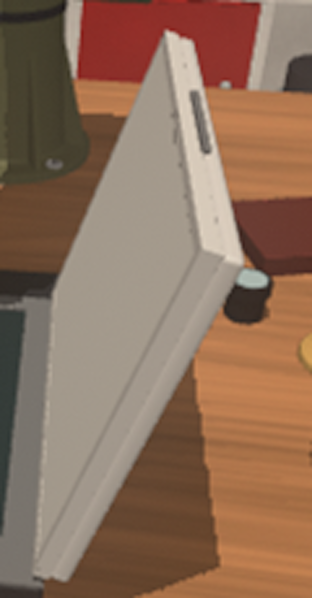

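View pics/l2.png

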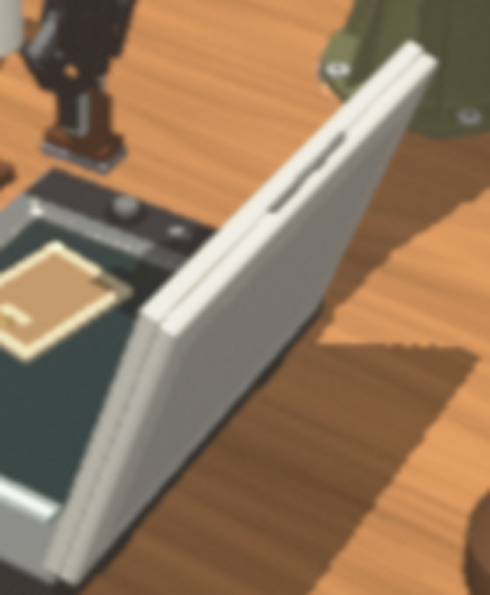

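```bash
python3 - <<'E'
from h import *
c=cam("scene"); d=cam("side")
def P(c): 
    K=np.array([[c["fx"],0,c["cx"]],[0,c["fy"],c["cy"]],[0,0,1]]); Rm=c["Rwc"].T; return K@np.c_[Rm,-Rm@c["pos"]]
a=np.array([[402.3,191.9],[383.5,106.2],[395,189]]).T.copy();b=np.array([[297.1,225.1],[374.9,147.1],[291.5,219]]).T.copy()
X=cv2.triangulatePoints(P(c),P(d),a,b);X=(X[:3]/X[3]).T;print(X)
h=np.array([.4965,-.138]);ex=np.array([.9989,.0471]);ey=np.array([-.0471,.9989])
for x in X:
    y=(x[:2]-h)@ey-.248; z=x[2]-.062; a=np.arctan2(z,-y); print((x[:2]-h)@ex,"rel",y,z,a, "lid", a-np.arctan2(-20,0)*0, a+np.arctan2(.02,.272))
E
```

```text
[[0.82342054 0.21297694 0.31785946]
 [0.46007359 0.19844434 0.31226954]
 [0.82561357 0.20090144 0.3264225 ]]
0.34309193725553405 rel 0.0871929046113854 0.2558594592215616 1.899237757902912 lid 1.899237757902912 1.9726350838045237
-0.020539807970476793 rel 0.08978993277515218 0.2502695438526077 1.9152651787899815 lid 1.9152651787899815 1.9886625046915931
0.34471380153464964 rel 0.0750273944654305 0.2644224979526722 1.8472702945562416 lid 1.8472702945562416 1.9206676204578532
```

```bash
python3 -m jog '[{"dp":[-3,0,0.7],"rot":[0,0,0],"claw":1},{"dp":[-2.7,0,0.6],"rot":[0,1.2,0],"claw":1},{"dp":[0,4,0],"rot":[0,0,0],"claw":1},{"dp":[0,4,0],"rot":[0,0,0],"claw":1},{"dp":[0,3,0],"rot":[0,0,0],"claw":1},{"dp":[0,2,0],"rot":[0,0,0],"claw":1},{"dp":[0,0.8,0],"rot":[0,0,0],"claw":1},{"dp":[0,0.5,0],"rot":[0,0,0],"claw":1},{"dp":[0,0,0],"rot":[0,0,0],"claw":1}]'
python3 - <<'E'
from h import *
p,m=tool();print(p,m.round(3));
c=cam("wrist"); cv2.imwrite("pics/w6.png",c["img"][:,:,::-1]); c=cam("side");crop(c,200,150,350,290,4,"w7.png")
E
```

```text
clock: 6.75
tcp_pos: [0.5773, 0.0242, 0.1037]
tcp_rot: [-0.511, 0.488, -0.489, 0.512]
contact_force: [-0.9, -0.4, -1.5]
gripper_width: 0.179
[0.57726449 0.02419225 0.10369335] [[ 0.046  0.001  0.999]
 [-0.999 -0.     0.046]
 [ 0.    -1.     0.001]]
```

View pics/w6.png

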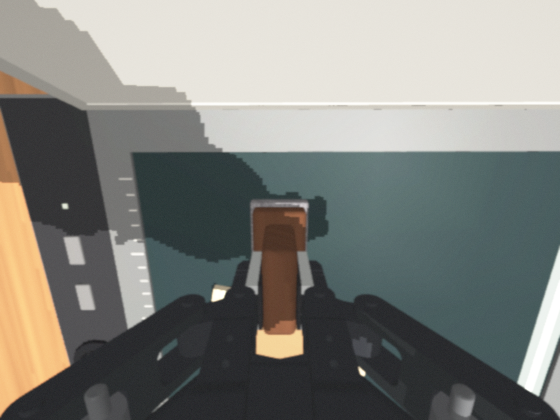

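View pics/w7.png

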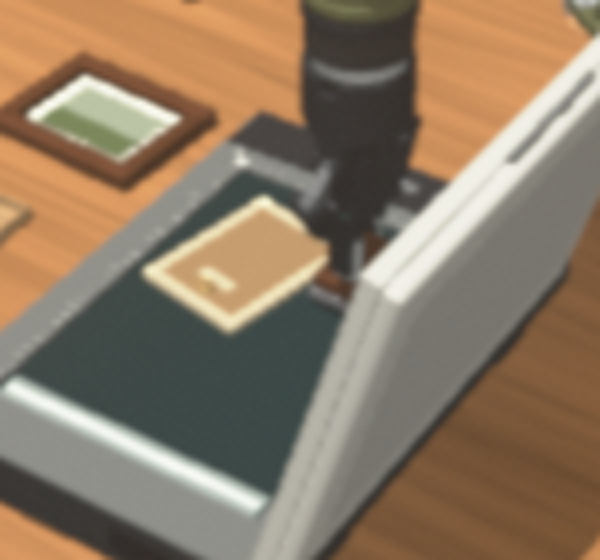

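```bash
python3 -m jog '[{"dp":[0,0.5,0],"rot":[0,0,0],"claw":1},{"dp":[0,0,0],"rot":[0,0,0],"claw":1}]'; python3 -m jog '[{"dp":[0,0.15,0],"rot":[0,0,0],"claw":1},{"dp":[0,0,0],"rot":[0,0,0],"claw":1}]'; python3 -m jog '[{"dp":[0,0.15,0],"rot":[0,0,0],"claw":1},{"dp":[0,0,0],"rot":[0,0,0],"claw":1}]'
```

```text
clock: 7.1
tcp_pos: [0.5766, 0.0245, 0.0981]
tcp_rot: [0.512, -0.488, 0.488, -0.511]
contact_force: [0.6, 0.7, -0.7]
gripper_width: 0.178
clock: 7.35
tcp_pos: [0.5769, 0.0245, 0.0968]
tcp_rot: [0.511, -0.488, 0.488, -0.511]
contact_force: [0.1, 0.7, -1.2]
gripper_width: 0.179
clock: 7.6
tcp_pos: [0.5769, 0.0245, 0.0967]
tcp_rot: [-0.511, 0.488, -0.488, 0.512]
contact_force: [-3.5, 0.3, 9.4]
gripper_width: 0.176
```

```bash
python3 -m jog '[{"dp":[0,-0.25,0],"rot":[0,0,0],"claw":1},{"dp":[0.4,0,0],"rot":[0,0,0],"claw":1},{"dp":[0.4,0,0],"rot":[0,0,0],"claw":1},{"dp":[0.4,0,0],"rot":[0,0,0],"claw":1},{"dp":[0.4,0,0],"rot":[0,0,0],"claw":1},{"dp":[0.4,0,0],"rot":[0,0,0],"claw":1},{"dp":[0,0,0],"rot":[0,0,0],"claw":1}]'
python3 - <<'E'
from h import *
c=cam("scene");crop(c,180,170,340,310,4,"a1.png");c=cam("side");crop(c,200,150,350,290,4,"a2.png")
E
```

```text
clock: 8.48
tcp_pos: [0.5779, 0.0039, 0.0978]
tcp_rot: [0.511, -0.488, 0.489, -0.511]
contact_force: [0.6, -0.6, -0.3]
gripper_width: 0.175
```

View pics/a1.png

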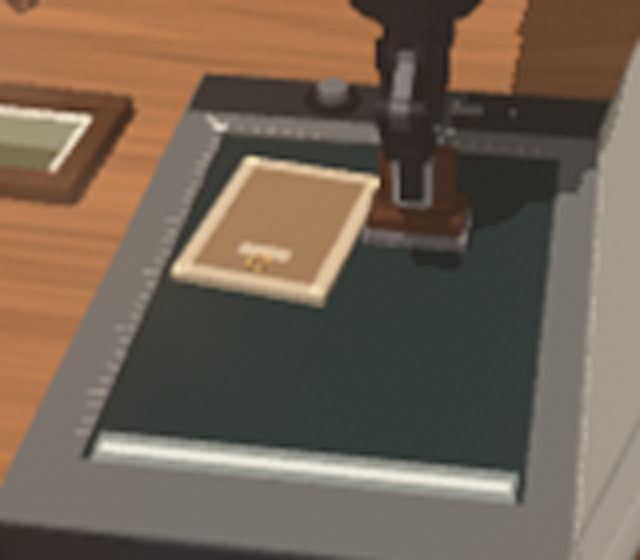

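View pics/a2.png

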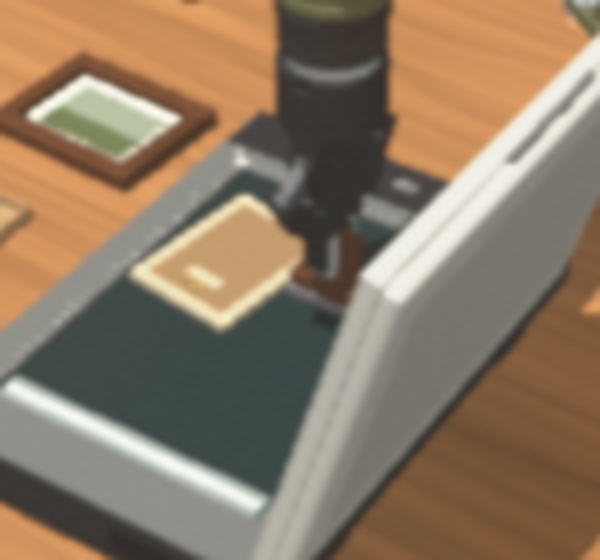

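The scene crop shows the picture being pushed towards the -y rim by the pad, and turning. Its low corner at crop (175,272) is nearly at the rim. I'll continue.

```bash
python3 -m jog '[{"dp":[0.35,0,0],"rot":[0,0,0],"claw":1},{"dp":[0.35,0,0],"rot":[0,0,0],"claw":1},{"dp":[0.3,0,0],"rot":[0,0,0],"claw":1},{"dp":[0.3,0,0],"rot":[0,0,0],"claw":1},{"dp":[0,0,0],"rot":[0,0,0],"claw":1}]'
python3 -m jog '[{"dp":[0.15,0,0],"rot":[0,0,0],"claw":1},{"dp":[0,0,0],"rot":[0,0,0],"claw":1}]'
python3 - <<'E'
from h import *
c=cam("scene");crop(c,180,170,340,310,4,"a3.png")
E
```

```text
clock: 9.2
tcp_pos: [0.5783, -0.0089, 0.0977]
tcp_rot: [0.511, -0.488, 0.488, -0.511]
contact_force: [-0.7, 0.6, 0.5]
gripper_width: 0.178
clock: 9.45
tcp_pos: [0.5783, -0.01, 0.0977]
tcp_rot: [0.511, -0.488, 0.488, -0.511]
contact_force: [-2.0, 1.6, -1.4]
gripper_width: 0.177
```

View pics/a3.png

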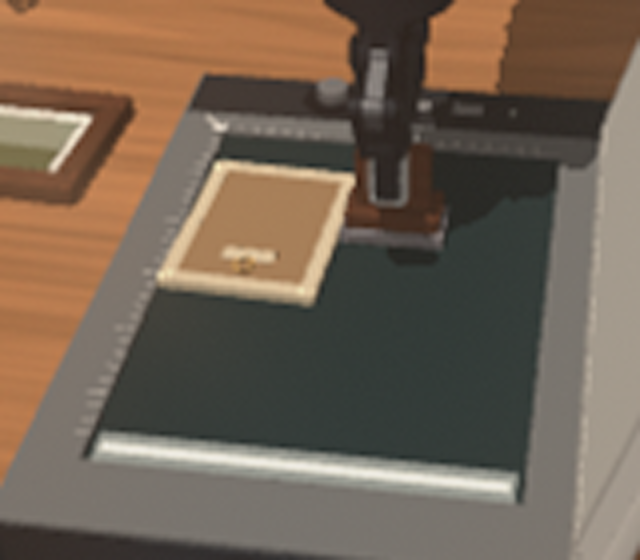

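```bash
for i in 1; do python3 -m jog '[{"dp":[0.15,0,0],"rot":[0,0,0],"claw":1},{"dp":[0,0,0],"rot":[0,0,0],"claw":1}]'; done; python3 -m jog '[{"dp":[0.12,0,0],"rot":[0,0,0],"claw":1},{"dp":[0,0,0],"rot":[0,0,0],"claw":1}]';python3 -m jog '[{"dp":[0.1,0,0],"rot":[0,0,0],"claw":1},{"dp":[0,0,0],"rot":[0,0,0],"claw":1}]'
python3 - <<'E'
from h import *
c=cam("scene");crop(c,180,170,340,310,4,"a4.png"); 
E
```

```text
clock: 9.75
tcp_pos: [0.5786, -0.0117, 0.0977]
tcp_rot: [0.512, -0.488, 0.488, -0.511]
contact_force: [0.9, 1.1, -1.7]
gripper_width: 0.175
clock: 10.0
tcp_pos: [0.5786, -0.0129, 0.0978]
tcp_rot: [0.511, -0.488, 0.488, -0.511]
contact_force: [0.2, 1.5, -1.2]
gripper_width: 0.182
clock: 10.25
tcp_pos: [0.5785, -0.0137, 0.0978]
tcp_rot: [0.511, -0.488, 0.488, -0.511]
contact_force: [-0.0, 1.4, 0.3]
gripper_width: 0.18
```

View pics/a4.png

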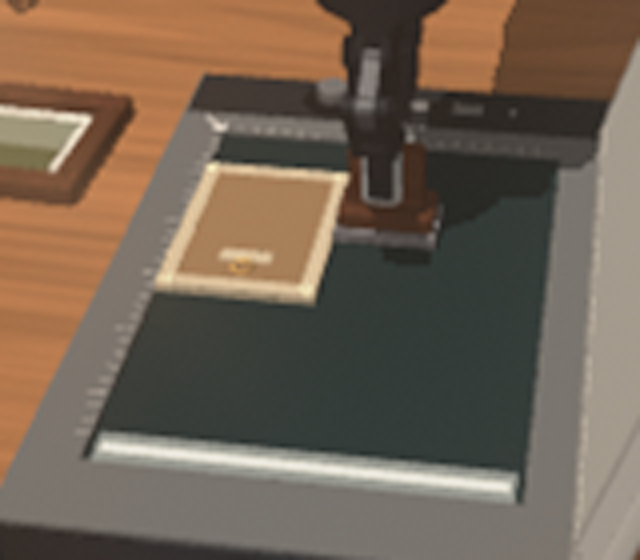

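Nearly square now. I'll continue in 1 mm steps until the force rises.

```bash
python3 -m jog '[{"dp":[0.1,0,0],"rot":[0,0,0],"claw":1},{"dp":[0,0,0],"rot":[0,0,0],"claw":1}]'; python3 -m jog '[{"dp":[0.1,0,0],"rot":[0,0,0],"claw":1},{"dp":[0,0,0],"rot":[0,0,0],"claw":1}]'
python3 - <<'E'
from h import *
c=cam("scene");crop(c,180,170,340,310,4,"a5.png"); 
E
```

```text
clock: 10.55
tcp_pos: [0.5786, -0.0141, 0.0979]
tcp_rot: [-0.511, 0.489, -0.488, 0.512]
contact_force: [-2.5, 4.0, 0.5]
gripper_width: 0.177
clock: 10.8
tcp_pos: [0.5785, -0.0143, 0.0979]
tcp_rot: [-0.511, 0.489, -0.487, 0.512]
contact_force: [-2.2, 7.3, 2.0]
gripper_width: 0.177
```

View pics/a5.png

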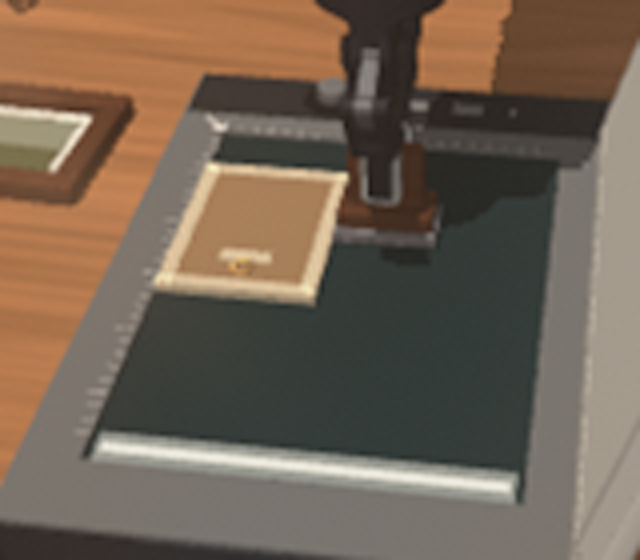

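The picture is against the -y rim: the force rose to 7 N and the TCP stalled exactly where expected. Next I'll back off, lift, and go round to its +x end.

```bash
python3 -m jog '[{"dp":[-0.3,0,0],"rot":[0,0,0],"claw":1},{"dp":[-0.5,0,0],"rot":[0,0,0],"claw":1},{"dp":[0,-3,0],"rot":[0,0,0],"claw":1},{"dp":[0,-5,1],"rot":[0,0,0],"claw":1},{"dp":[0,-5,3.5],"rot":[0,0,0],"claw":1},{"dp":[3.5,0,4],"rot":[0,0,0],"claw":1},{"dp":[3.5,0,1.7],"rot":[0,0,0],"claw":1},{"dp":[1.2,0,0],"rot":[0,0,0],"claw":1},{"dp":[0,0,0],"rot":[0,0,0],"claw":1},{"dp":[0,0,0],"rot":[0,0,0],"claw":1}]'
python3 - <<'E'
from h import *
c=cam("wrist"); cv2.imwrite("pics/b1.png",c["img"][:,:,::-1]); np.savez("b1.npz",**c); p,m=tool();print(p,m.round(3)); crop(c,60,130,300,310,3.3,"b2.png")
E
```

```text
clock: 12.1
tcp_pos: [0.6835, -0.0841, 0.2278]
tcp_rot: [0.512, -0.488, 0.488, -0.512]
contact_force: [0.1, 0.2, -1.3]
gripper_width: 0.175
[ 0.68357636 -0.08391372  0.22800179] [[ 0.047 -0.     0.999]
 [-0.999  0.     0.047]
 [-0.    -1.    -0.   ]]
```

View pics/b1.png

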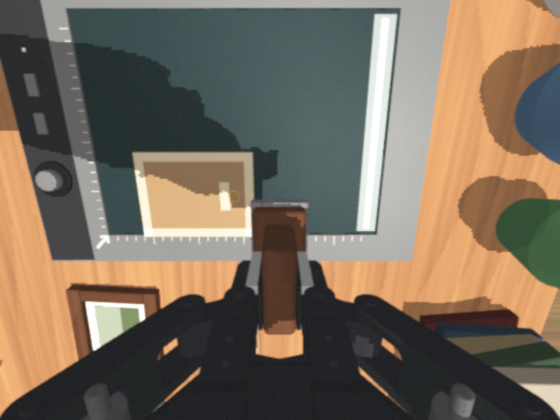

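View pics/b2.png

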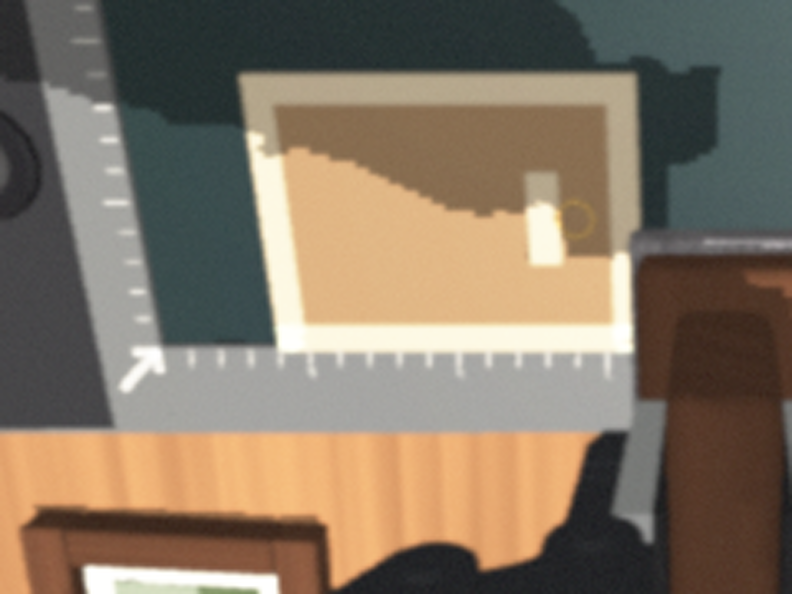

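The view shows the picture square along the -y rim, with corners at crop (240,73), (637,73) and (278,350). The arrow corner is at (160,347), and the picture still has to slide about 35 mm in -x.

```bash
python3 - <<'E'
from h import *
np.set_printoptions(precision=4,suppress=True)
c=dict(np.load("b1.npz"));f=lambda u,v:(60+(u+.5)/3.3-.5,130+(v+.5)/3.3-.5)
P=onplane(c,[f(240,73),f(637,73),f(278,352),f(634,352)],.058);K=onplane(c,[f(160,346)],.055);print(P,K)
ex=np.array([.9989,.0471]);ey=np.array([-.0471,.9989]);
print((P[:,:2]-K[0,:2])@np.c_[ex,ey]); print("yaw",np.degrees(np.arctan2(P[1,1]-P[0,1],P[1,0]-P[0,0])))
p,m=tool(); print("tcp bed",(p[:2]-K[0,:2])@np.c_[ex,ey])
E
```

```text
[[ 0.5338 -0.0456  0.058 ]
 [ 0.6546 -0.04    0.058 ]
 [ 0.5369 -0.1369  0.058 ]
 [ 0.6553 -0.1314  0.058 ]] [[ 0.4961 -0.1379  0.055 ]]
[[ 0.042   0.0904]
 [ 0.1629  0.0903]
 [ 0.0408 -0.001 ]
 [ 0.1593 -0.001 ]]
yaw 2.6442809788614245
tcp bed [0.1898 0.0451]
```

```bash
python3 -m jog '[{"dp":[0.1,4,0.3],"rot":[0,0,0],"claw":1},{"dp":[0,4,0],"rot":[0,0,0],"claw":1},{"dp":[0,3,0],"rot":[0,0,0],"claw":1},{"dp":[0,1.5,0],"rot":[0,0,0],"claw":1},{"dp":[0,0.5,0],"rot":[0,0,0],"claw":1},{"dp":[0,0,0],"rot":[0,0,0],"claw":1}]'
```

```text
clock: 12.9
tcp_pos: [0.6877, -0.0856, 0.0988]
tcp_rot: [-0.511, 0.488, -0.489, 0.512]
contact_force: [-0.4, -0.5, -0.6]
gripper_width: 0.178
```

```bash
python3 -m jog '[{"dp":[0,0.1,-0.5],"rot":[0,0,0],"claw":1},{"dp":[0,0,-0.5],"rot":[0,0,0],"claw":1},{"dp":[0,0,-0.4],"rot":[0,0,0],"claw":1},{"dp":[0,0,-0.4],"rot":[0,0,0],"claw":1},{"dp":[0,0,-0.4],"rot":[0,0,0],"claw":1},{"dp":[0,0,-0.4],"rot":[0,0,0],"claw":1},{"dp":[0,0,-0.4],"rot":[0,0,0],"claw":1},{"dp":[0,0,-0.4],"rot":[0,0,0],"claw":1},{"dp":[0,0,-0.4],"rot":[0,0,0],"claw":1},{"dp":[0,0,-0.4],"rot":[0,0,0],"claw":1},{"dp":[0,0,-0.4],"rot":[0,0,0],"claw":1},{"dp":[0,0,0],"rot":[0,0,0],"claw":1}]'
python3 - <<'E'
from h import *
c=cam("scene");crop(c,180,170,340,310,4,"b3.png"); 
E
```

```text
clock: 14.4
tcp_pos: [0.6403, -0.0879, 0.0968]
tcp_rot: [0.512, -0.489, 0.488, -0.511]
contact_force: [-0.5, -0.2, 1.6]
gripper_width: 0.175
```

View pics/b3.png

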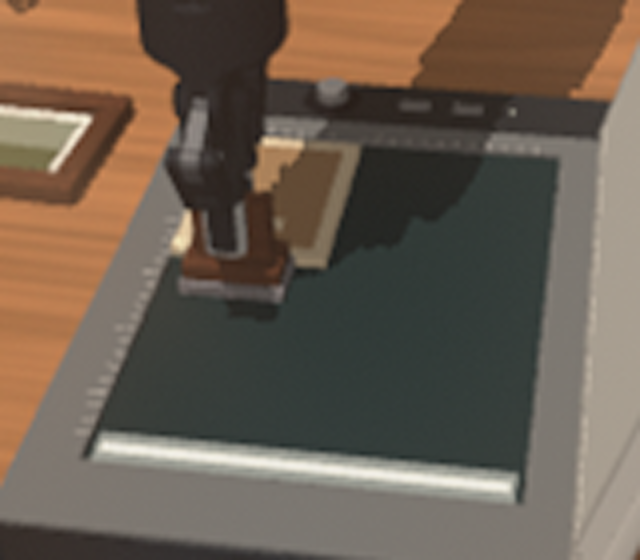

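```bash
python3 -m jog '[{"dp":[0,-0.08,-0.2],"rot":[0,0,0],"claw":1},{"dp":[0,0,-0.25],"rot":[0,0,0],"claw":1},{"dp":[0,0,-0.25],"rot":[0,0,0],"claw":1},{"dp":[0,0,0],"rot":[0,0,0],"claw":1}]'; python3 -m jog '[{"dp":[0,0,-0.12],"rot":[0,0,0],"claw":1},{"dp":[0,0,0],"rot":[0,0,0],"claw":1}]'; python3 -m jog '[{"dp":[0,0,-0.12],"rot":[0,0,0],"claw":1},{"dp":[0,0,0],"rot":[0,0,0],"claw":1}]'
```

```text
clock: 14.95
tcp_pos: [0.6336, -0.0882, 0.0974]
tcp_rot: [0.512, -0.488, 0.488, -0.511]
contact_force: [-0.5, -0.7, -1.1]
gripper_width: 0.177
clock: 15.2
tcp_pos: [0.6328, -0.0883, 0.0976]
tcp_rot: [0.511, -0.488, 0.488, -0.511]
contact_force: [0.7, -0.0, -0.8]
gripper_width: 0.177
clock: 15.45
tcp_pos: [0.6318, -0.0883, 0.0976]
tcp_rot: [-0.511, 0.488, -0.488, 0.511]
contact_force: [0.9, 0.7, -1.4]
gripper_width: 0.173
```

```bash
python3 -m jog '[{"dp":[0,0,-0.1],"rot":[0,0,0],"claw":1},{"dp":[0,0,0],"rot":[0,0,0],"claw":1}]';  python3 -m jog '[{"dp":[0,0,-0.1],"rot":[0,0,0],"claw":1},{"dp":[0,0,0],"rot":[0,0,0],"claw":1}]'
```

```text
clock: 15.7
tcp_pos: [0.6313, -0.0883, 0.0978]
tcp_rot: [-0.511, 0.488, -0.489, 0.512]
contact_force: [2.9, -0.2, -1.2]
gripper_width: 0.178
clock: 15.95
tcp_pos: [0.6311, -0.0883, 0.0982]
tcp_rot: [-0.511, 0.488, -0.489, 0.512]
contact_force: [4.6, 0.9, -1.4]
gripper_width: 0.178
```

The TCP stalled at bed x ≈ 0.137, as expected. I'll back off, lift and check.

```bash
python3 -m jog '[{"dp":[0,0,-0.05],"rot":[0,0,0],"claw":1},{"dp":[0,0,0.3],"rot":[0,0,0],"claw":1},{"dp":[0,0,0.7],"rot":[0,0,0],"claw":1},{"dp":[0,-3,0.5],"rot":[0,0,0],"claw":1},{"dp":[0,-5,0],"rot":[0,0,0],"claw":1},{"dp":[0,-5,0],"rot":[0,0,0],"claw":1},{"dp":[0,0,0],"rot":[0,0,0],"claw":1}]'
python3 - <<'E'
from h import *
c=cam("wrist"); np.savez("b4.npz",**c); p,m=tool();print(p); crop(c,60,130,300,310,3.3,"b4.png")
c=cam("scene");crop(c,180,170,340,310,4,"b5.png"); 
E
```

```text
clock: 16.82
tcp_pos: [0.6468, -0.0882, 0.2325]
tcp_rot: [-0.51, 0.486, -0.49, 0.513]
contact_force: [-0.5, 0.6, -1.0]
gripper_width: 0.176
[ 0.64549042 -0.08799202  0.22964497]
```

View pics/b4.png

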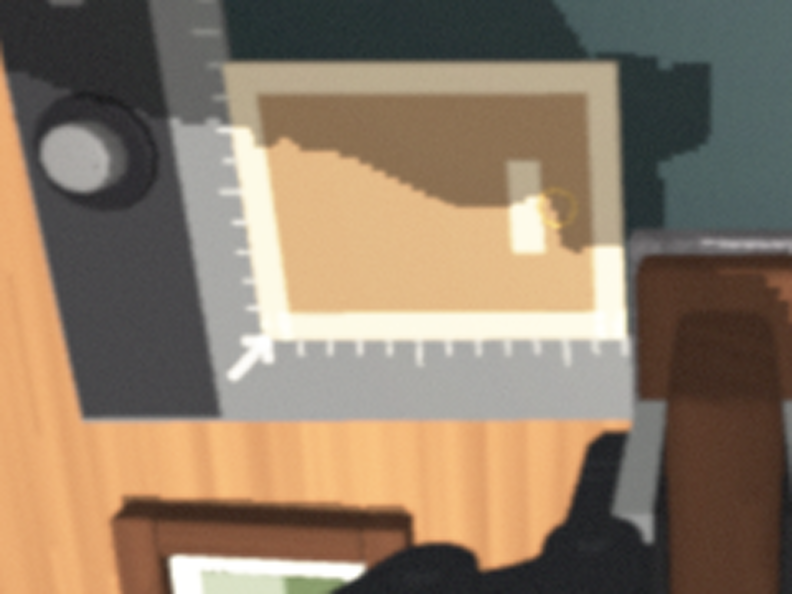

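View pics/b5.png

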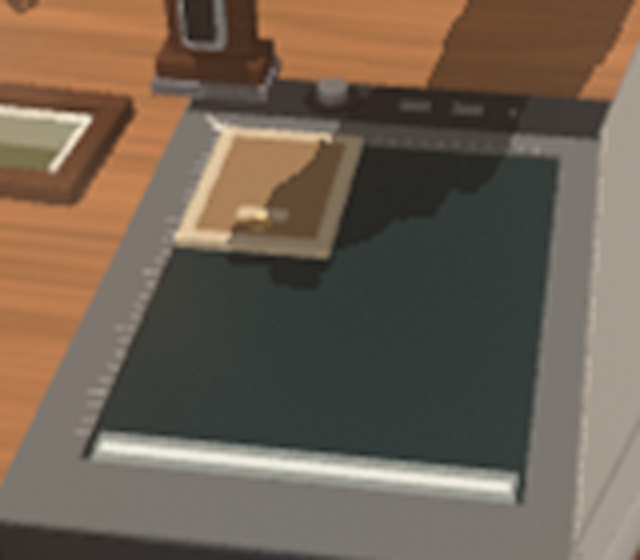

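```bash
python3 - <<'E'
from h import *
np.set_printoptions(precision=4,suppress=True)
c=dict(np.load("b4.npz"));f=lambda u,v:(60+(u+.5)/3.3-.5,130+(v+.5)/3.3-.5)
P=onplane(c,[f(223,62),f(617,62),f(264,340),f(626,340)],.058);K=onplane(c,[f(268,337)],.055)
h=np.array([.4963,-.138]);ex=np.array([.9989,.0471]);ey=np.array([-.0471,.9989]);
print((P[:,:2]-h)@np.c_[ex,ey],(K[:,:2]-h)@np.c_[ex,ey]); print("yaw",np.degrees(np.arctan2(P[1,1]-P[0,1],P[1,0]-P[0,0])))
E
```

```text
[[ 0.      0.091 ]
 [ 0.1208  0.0907]
 [-0.0007 -0.0005]
 [ 0.1206 -0.001 ]] [[-0.0008 -0.0006]]
yaw 2.566141651400958
```

The picture measures seated: its corner is at (-0.0, -0.0005) m in the bed frame and it is square. Next the pad goes back to the tray.

```bash
python3 -m jog '[{"dp":[5,0,-0.7],"rot":[0,0,0],"claw":1},{"dp":[6,0,-0.7],"rot":[0,0,0],"claw":1},{"dp":[6,0,-0.7],"rot":[0,0,0],"claw":1},{"dp":[5,0,-0.7],"rot":[0,-1.2,0],"claw":1},{"dp":[1.4,0,0],"rot":[0,0,0],"claw":1},{"dp":[0,0,0],"rot":[0,0,0],"claw":1},{"dp":[0,0,0],"rot":[0,0,0],"claw":1}]'
python3 - <<'E'
from h import *
p,m=tool();print(p,m.round(3)); d=np.array([.6295,-.3234,.0477])-p; print(d, m.T@d)
E
```

```text
clock: 17.8
tcp_pos: [0.6274, -0.3211, 0.2268]
tcp_rot: [-0.517, 0.483, -0.482, 0.517]
contact_force: [-0.0, 0.8, -0.9]
gripper_width: 0.177
[ 0.62736823 -0.32111722  0.22675781] [[ 0.069 -0.001  0.998]
 [-0.998  0.001  0.069]
 [-0.001 -1.    -0.001]]
[ 0.00213177 -0.00228278 -0.17905781] [0.00267002 0.17905176 0.00218879]
```

```bash
python3 -m jog '[{"dp":[0.2,4,0.2],"rot":[0,0,0],"claw":1},{"dp":[0,5,0],"rot":[0,0,0],"claw":1},{"dp":[0,4,0],"rot":[0,0,0],"claw":1},{"dp":[0,3,0],"rot":[0,0,0],"claw":1},{"dp":[0,1.3,0],"rot":[0,0,0],"claw":1},{"dp":[0,0.4,0],"rot":[0,0,0],"claw":1},{"dp":[0,0.2,0],"rot":[0,0,0],"claw":1},{"dp":[0,0,0],"rot":[0,0,0],"claw":1}]'
```

```text
clock: 18.8
tcp_pos: [0.6304, -0.325, 0.0499]
tcp_rot: [-0.516, 0.482, -0.484, 0.517]
contact_force: [-0.1, 0.4, -0.6]
gripper_width: 0.182
```

```bash
python3 -m jog '[{"dp":[0,0.15,0],"rot":[0,0,0],"claw":1},{"dp":[0,0.1,0],"rot":[0,0,0],"claw":1},{"dp":[0,0,0],"rot":[0,0,0],"claw":1}]'
```

```text
clock: 19.18
tcp_pos: [0.6301, -0.325, 0.0477]
tcp_rot: [-0.516, 0.482, -0.483, 0.517]
contact_force: [-1.2, 1.3, 6.2]
gripper_width: 0.179
```

```bash
python3 -m jog '[{"dp":[0,0,0],"rot":[0,0,0],"claw":0.6},{"dp":[0,0,0],"rot":[0,0,0],"claw":0.3},{"dp":[0,0,0],"rot":[0,0,0],"claw":0.2},{"dp":[0,0,0],"rot":[0,0,0],"claw":0.2},{"dp":[0,-2,0],"rot":[0,0,0],"claw":0.2},{"dp":[0,-5,0],"rot":[0,0,0],"claw":0.2},{"dp":[0,-6,0],"rot":[0,0,0],"claw":0.2},{"dp":[0,-6,0],"rot":[0,0,0],"claw":1},{"dp":[0,0,0],"rot":[0,0,0],"claw":1}]'
python3 - <<'E'
from h import *
c=cam("wrist"); crop(c,100,90,450,300,2.2,"c1.png"); print(proj(c,[[.629,-.3234,.012],[.629,-.3234,.061]])-[100,90])
c=cam("side"); cv2.imwrite("pics/c2.png",c["img"][:,:,::-1])
E
```

```text
clock: 20.3
tcp_pos: [0.6326, -0.3262, 0.2449]
tcp_rot: [-0.515, 0.479, -0.487, 0.518]
contact_force: [0.5, -0.2, -0.8]
gripper_width: 0.382
[[174.67004467  89.78807872]
 [174.47138189  98.73734303]]
```

View pics/c1.png

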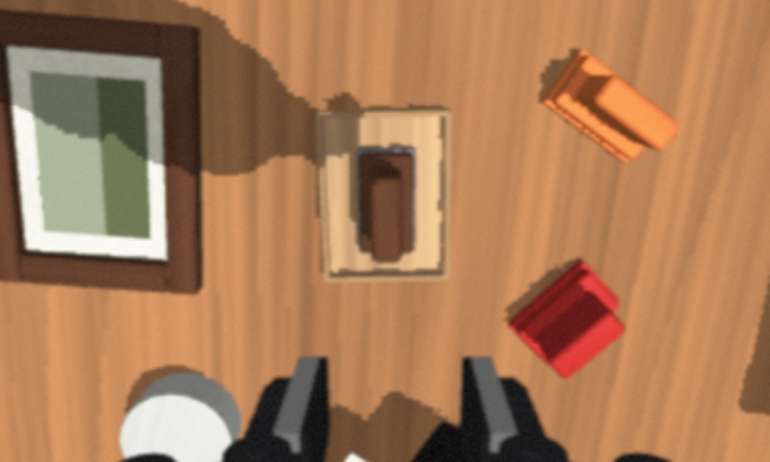

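View pics/c2.png

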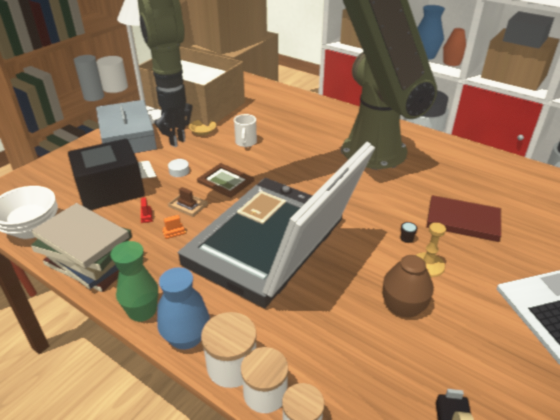

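The pad stands centred in its tray (crop (386,205) in the tray 320–450). In the side view the picture sits in the arrow corner and everything else is undisturbed. Now the lid: I'll go up and over it with closed fingers.

```bash
python3 -m jog '[{"dp":[0,-5.5,0],"rot":[0,0,0],"claw":1},{"dp":[0,-5.5,0],"rot":[0,0,0],"claw":1},{"dp":[0,-5.5,0],"rot":[0,0,0],"claw":1},{"dp":[-5,0,0],"rot":[0,0,0],"claw":1},{"dp":[-6,0,0],"rot":[0,0,0],"claw":1},{"dp":[-6,0,0],"rot":[0,0,0],"claw":1},{"dp":[0,0,0],"rot":[0,0,0],"claw":1}]'
```

```text
clock: 21.28
tcp_pos: [0.6173, -0.1509, 0.4002]
tcp_rot: [0.518, -0.483, 0.481, -0.518]
contact_force: [-0.3, -0.5, -0.4]
gripper_width: -0.002
```

```bash
python3 -m jog '[{"dp":[-5.8,0,0],"rot":[0,0,0],"claw":1},{"dp":[-5.8,0,0],"rot":[0,0,0],"claw":1},{"dp":[-5.8,0,0],"rot":[0,0,0],"claw":1},{"dp":[-5.8,0,0],"rot":[0,0,0],"claw":1},{"dp":[-5.8,0,0],"rot":[0,0,0],"claw":1},{"dp":[-5.8,0,0],"rot":[0,0,0],"claw":1},{"dp":[-6,0,0.4],"rot":[0,0,0],"claw":1},{"dp":[0,0,0],"rot":[0,0,0],"claw":1},{"dp":[0,0,0],"rot":[0,0,0],"claw":1}]'
python3 - <<'E'
from h import *
c=cam("scene"); cv2.imwrite("pics/d1.png",c["img"][:,:,::-1])
E
```

```text
clock: 22.4
tcp_pos: [0.5947, 0.2516, 0.3997]
tcp_rot: [0.517, -0.483, 0.483, -0.516]
contact_force: [0.8, 1.2, -0.2]
gripper_width: -0.001
```

View pics/d1.png

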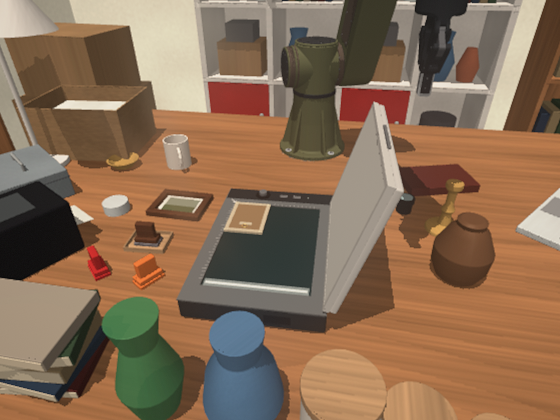

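```bash
python3 -m jog '[{"dp":[0,4,0],"rot":[0,0,0],"claw":1},{"dp":[0,3.5,0],"rot":[0,0,0],"claw":1},{"dp":[0,1.8,0],"rot":[0,0,0],"claw":1},{"dp":[0,0,0],"rot":[0,0,0],"claw":1}]'
python3 -m jog '[{"dp":[1.5,0,0],"rot":[0,0,0],"claw":1},{"dp":[1.5,0,0],"rot":[0,0,0],"claw":1},{"dp":[1.2,0,0],"rot":[0,0,0],"claw":1},{"dp":[1,0,0],"rot":[0,0,0],"claw":1},{"dp":[1,0,0],"rot":[0,0,0],"claw":1},{"dp":[1,0,0],"rot":[0,0,0],"claw":1}]'
```

```text
clock: 22.95
tcp_pos: [0.5941, 0.25, 0.3066]
tcp_rot: [0.517, -0.484, 0.483, -0.515]
contact_force: [0.2, -0.5, -0.3]
gripper_width: 0.001
clock: 23.7
tcp_pos: [0.5995, 0.1799, 0.3081]
tcp_rot: [-0.517, 0.483, -0.483, 0.517]
contact_force: [-1.3, 2.2, 0.9]
gripper_width: -0.0
```

```bash
python3 -m jog '[{"dp":[1.4,0,0],"rot":[0,0,0],"claw":1},{"dp":[1.4,0,0],"rot":[0,0,0],"claw":1},{"dp":[1.4,0,0],"rot":[0,0,0],"claw":1},{"dp":[1.4,0,0],"rot":[0,0,0],"claw":1},{"dp":[1.4,0,0],"rot":[0,0,0],"claw":1},{"dp":[1.4,0,0],"rot":[0,0,0],"claw":1},{"dp":[1.4,0,0],"rot":[0,0,0],"claw":1}]'
python3 - <<'E'
from h import *
c=cam("scene"); cv2.imwrite("pics/d2.png",c["img"][:,:,::-1])
E
```

```text
clock: 24.58
tcp_pos: [0.6057, 0.0816, 0.3071]
tcp_rot: [0.517, -0.483, 0.483, -0.516]
contact_force: [-0.6, 1.9, -1.7]
gripper_width: 0.004
```

View pics/d2.png

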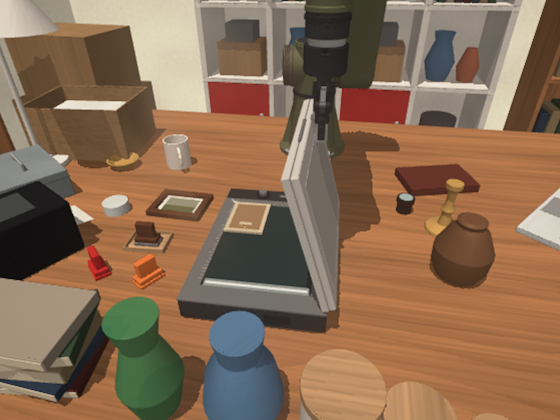

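The lid is now past upright and tipping over. I'll keep going.

```bash
python3 -m jog '[{"dp":[1.4,0,0],"rot":[0,0,0],"claw":1},{"dp":[1.4,0,0],"rot":[0,0,0],"claw":1},{"dp":[1.4,0,0],"rot":[0,0,0],"claw":1},{"dp":[1.4,0,0],"rot":[0,0,0],"claw":1},{"dp":[1.4,0,0],"rot":[0,0,0],"claw":1},{"dp":[1.4,0,0],"rot":[0,0,0],"claw":1},{"dp":[1.4,0,0],"rot":[0,0,0],"claw":1},{"dp":[0,0,0],"rot":[0,0,0],"claw":1}]'
python3 - <<'E'
from h import *
c=cam("scene"); cv2.imwrite("pics/d3.png",c["img"][:,:,::-1])
E
```

```text
clock: 25.62
tcp_pos: [0.6127, -0.0164, 0.3081]
tcp_rot: [0.516, -0.483, 0.483, -0.516]
contact_force: [0.7, 1.2, 0.6]
gripper_width: -0.0
```

View pics/d3.png

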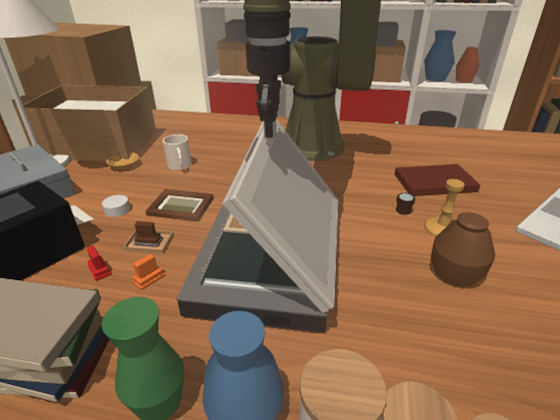

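```bash
python3 -m jog '[{"dp":[1.4,0,0],"rot":[0,0,0],"claw":1},{"dp":[1.4,0,0],"rot":[0,0,0],"claw":1},{"dp":[1.4,0,0],"rot":[0,0,0],"claw":1},{"dp":[0,0,0],"rot":[0,0,0],"claw":1},{"dp":[0,-4,0],"rot":[0,0,0],"claw":1},{"dp":[0,-3,-2],"rot":[0,0,0],"claw":1},{"dp":[0,0,-5],"rot":[0,0,0],"claw":1},{"dp":[0,0,-5],"rot":[0,0,0],"claw":1},{"dp":[0,0,-4],"rot":[0,0,0],"claw":1},{"dp":[0,0,0],"rot":[0,0,0],"claw":1},{"dp":[0,0,0],"rot":[0,0,0],"claw":1},{"dp":[0,0,0],"rot":[0,0,0],"claw":1}]'
python3 - <<'E'
from h import *
c=cam("scene"); cv2.imwrite("pics/d4.png",c["img"][:,:,::-1])
E
```

```text
clock: 27.18
tcp_pos: [0.4568, -0.0677, 0.3779]
tcp_rot: [-0.517, 0.483, -0.483, 0.517]
contact_force: [0.5, -0.1, -0.3]
gripper_width: -0.003
```

View pics/d4.png

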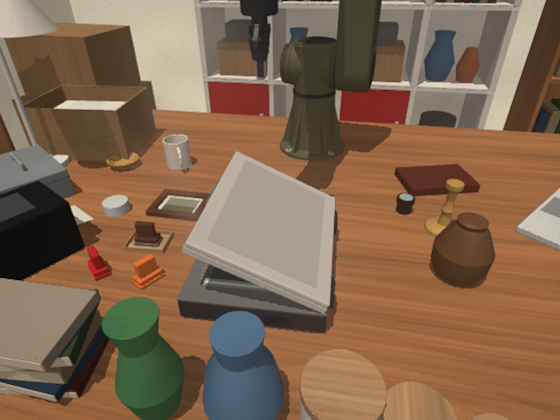

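The lid is sinking by itself. While waiting I'll turn the wrist 90° so the narrow side of the fingers faces the lid at the button.

```bash
python3 -m jog '[{"dp":[0,0,0],"rot":[0,-10,0],"claw":1},{"dp":[0,0,0],"rot":[0,-10,0],"claw":1},{"dp":[0,0,0],"rot":[0,-10,0],"claw":1},{"dp":[0,0,0],"rot":[0,-10,0],"claw":1},{"dp":[0,0,0],"rot":[0,-10,0],"claw":1},{"dp":[0,0,0],"rot":[0,-10,0],"claw":1},{"dp":[0,0,0],"rot":[0,-10,0],"claw":1},{"dp":[0,0,0],"rot":[0,-10,0],"claw":1},{"dp":[0,0,0],"rot":[0,-10,0],"claw":1},{"dp":[0,0,0],"rot":[0,0,0],"claw":1},{"dp":[0,0,0],"rot":[0,0,0],"claw":1},{"dp":[0,0,0],"rot":[0,0,0],"claw":1}]'
python3 -m jog '[{"dp":[0,4,0],"rot":[0,0,0],"claw":1},{"dp":[0,4,0],"rot":[0,0,0],"claw":1},{"dp":[0,4,0],"rot":[0,0,0],"claw":1},{"dp":[0,0,0],"rot":[0,0,0],"claw":1},{"dp":[0,0,0],"rot":[0,0,0],"claw":1},{"dp":[0,0,0],"rot":[0,0,0],"claw":1},{"dp":[0,0,0],"rot":[0,0,0],"claw":1},{"dp":[0,0,0],"rot":[0,0,0],"claw":1},{"dp":[0,0,0],"rot":[0,0,0],"claw":1},{"dp":[0,0,0],"rot":[0,0,0],"claw":1},{"dp":[0,0,0],"rot":[0,0,0],"claw":1},{"dp":[0,0,0],"rot":[0,0,0],"claw":1}]'
python3 - <<'E'
from h import *
c=cam("scene"); cv2.imwrite("pics/d5.png",c["img"][:,:,::-1])
c=cam("wrist"); cv2.imwrite("pics/d6.png",c["img"][:,:,::-1]); np.savez("d6.npz",**c); p,m=tool(); print(p,m.round(3))
E
```

```text
clock: 28.72
tcp_pos: [0.456, -0.0677, 0.378]
tcp_rot: [-0.707, -0.023, 0.023, 0.707]
contact_force: [0.4, 0.0, -0.6]
gripper_width: 0.002
clock: 30.22
tcp_pos: [0.4558, -0.0677, 0.258]
tcp_rot: [-0.707, -0.024, 0.024, 0.707]
contact_force: [0.2, -0.2, 0.2]
gripper_width: 0.002
[ 0.45585965 -0.06773419  0.25806649] [[ 0.998 -0.    -0.067]
 [ 0.067  0.     0.998]
 [-0.    -1.     0.   ]]
```

View pics/d5.png

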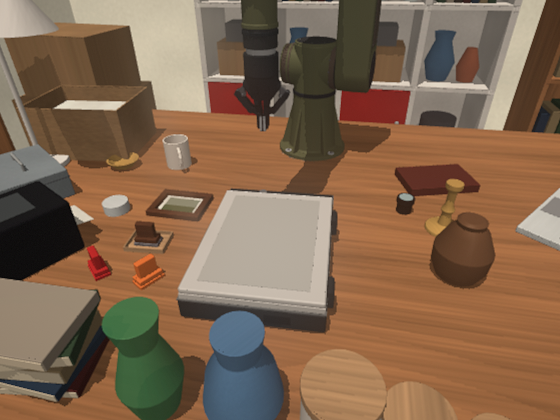

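View pics/d6.png

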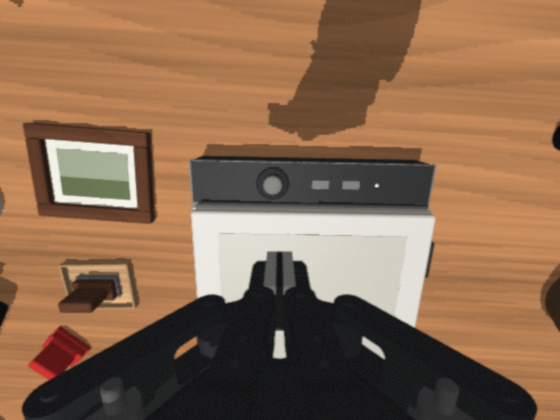

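The lid now lies shut on the body. The round button with its black collar is at (272,185), the only round one on the panel. The lid's edge is at row 207.

```bash
python3 - <<'E'
from h import *
c=dict(np.load("d6.npz")); crop(c,180,140,450,240,2.9,"d7.png")
g=cv2.cvtColor(c["img"],cv2.COLOR_RGB2GRAY)[170:200,258:288]; m=(g>85).astype(np.uint8); n,l,s,ce=cv2.connectedComponentsWithStats(m); i=1+np.argmax(s[1:,4]); uv=ce[i]+[258,170]; print(uv,s[i])
p,mm=tool(); b=onplane(c,uv,.064)[0]; print(b, onplane(c,(272,207),.08)); d=b-p; print(mm.T@d)
E
```

```text
[271.88929889 185.03690037] [  5   6  19  19 271]
[ 0.4487432  -0.07776466  0.064     ] [[ 0.46969467 -0.07602432  0.08      ]]
[-0.00775877  0.19406701 -0.00953174]
```

View pics/d7.png

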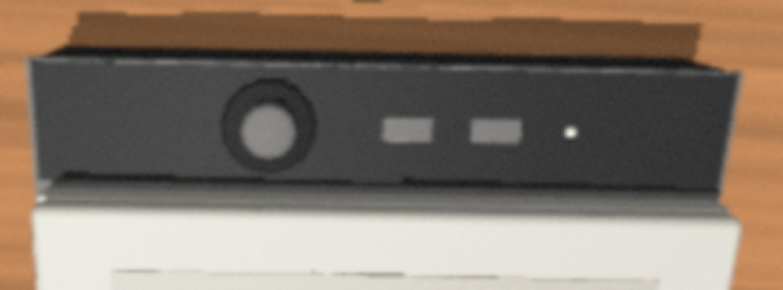

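```bash
python3 -m jog '[{"dp":[-1,4,-0.95],"rot":[0,0,0],"claw":1},{"dp":[0,5,0],"rot":[0,0,0],"claw":1},{"dp":[0,4,0],"rot":[0,0,0],"claw":1},{"dp":[0,2.6,0],"rot":[0,0,0],"claw":1},{"dp":[0,1,0],"rot":[0,0,0],"claw":1},{"dp":[0,0,0],"rot":[0,0,0],"claw":1}]'
python3 - <<'E'
from h import *
c=cam("wrist"); crop(c,150,120,430,330,2.8,"e1.png"); c=cam("scene"); crop(c,200,90,350,220,5,"e2.png")
E
```

```text
clock: 31.08
tcp_pos: [0.4465, -0.0779, 0.0921]
tcp_rot: [-0.707, -0.024, 0.024, 0.707]
contact_force: [-0.2, 0.2, 0.8]
gripper_width: 0.003
```

View pics/e1.png

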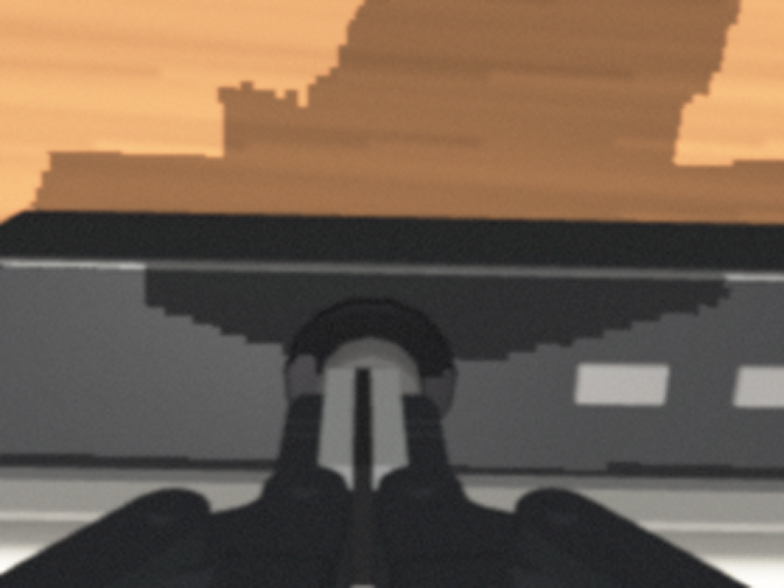

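View pics/e2.png

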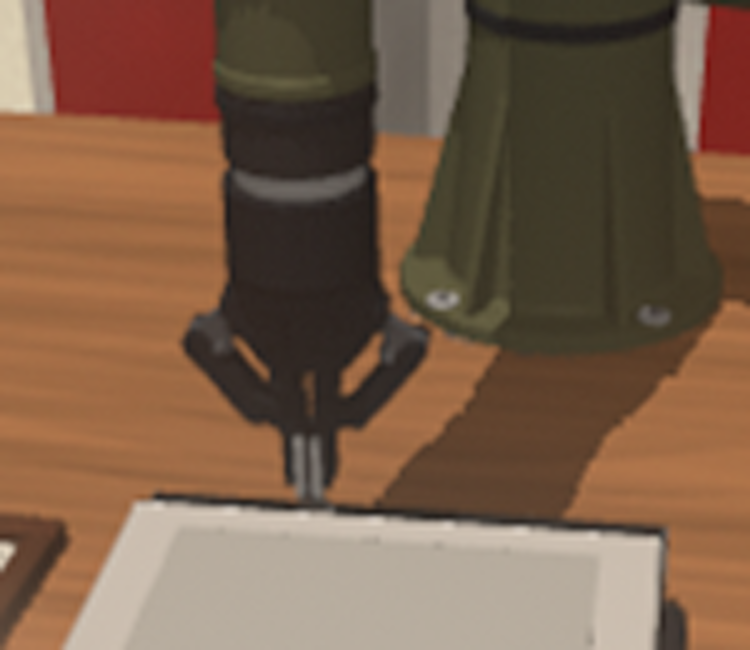

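The fingertips are centred over the button. Pressing now.

```bash
python3 -m jog '[{"dp":[0,0.8,0],"rot":[0,0,0],"claw":1},{"dp":[0,0.4,0],"rot":[0,0,0],"claw":1},{"dp":[0,0,0],"rot":[0,0,0],"claw":1}]'; python3 -m jog '[{"dp":[0,0.4,0],"rot":[0,0,0],"claw":1},{"dp":[0,0,0],"rot":[0,0,0],"claw":1},{"dp":[0,0,0],"rot":[0,0,0],"claw":1}]'
```

```text
clock: 31.55
tcp_pos: [0.4476, -0.0781, 0.0805]
tcp_rot: [0.707, 0.024, -0.023, -0.707]
contact_force: [1.8, -0.4, 2.6]
gripper_width: 0.0
clock: 31.92
tcp_pos: [0.4477, -0.0782, 0.0794]
tcp_rot: [0.707, 0.025, -0.023, -0.706]
contact_force: [-8.7, 1.7, 36.8]
gripper_width: 0.0
```

```bash
python3 - <<'E'
from h import *
o=manip.get_obs(); print(o["tcp_pos"],o["contact_force"],o["torque"])
c=cam("wrist"); crop(c,200,200,360,320,5,"e3.png"); c=cam("side"); crop(c,230,110,350,220,6,"e4.png")
E
```

```text
[ 0.44772955 -0.07816185  0.07937141] [-8.67555843  1.66235205 36.79212819] [0.3398326  1.97256282 0.03850191]
```

View pics/e3.png

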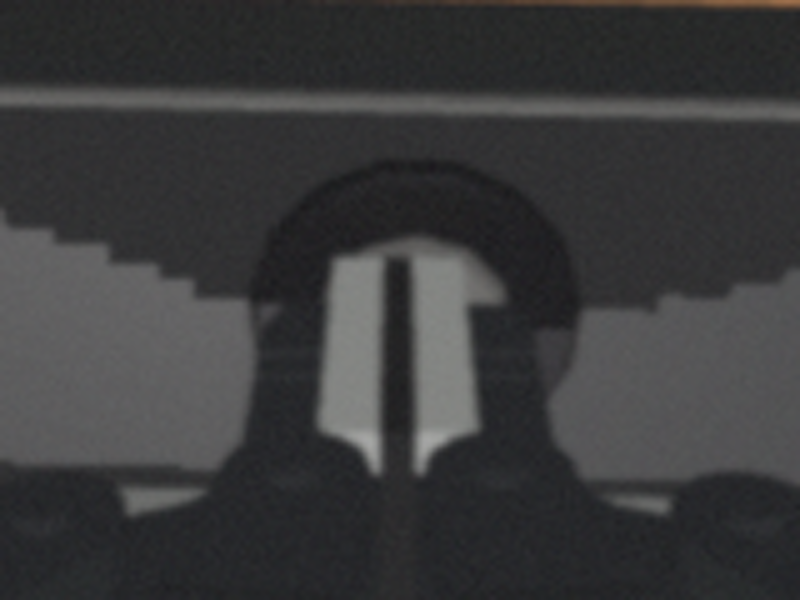

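View pics/e4.png

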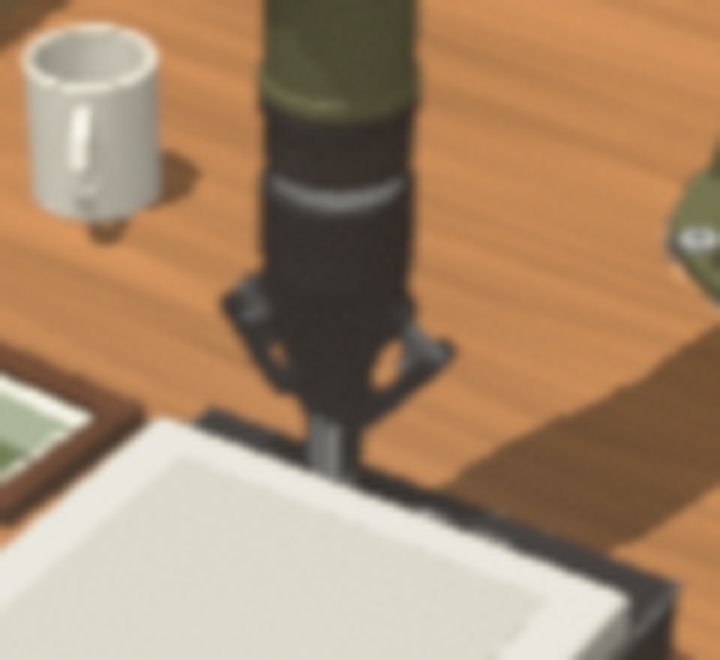

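The force rose to 37 N, so either the button has bottomed or something else is touching. I'll back off and read the force against depth, which tells a spring from a hard stop.

```bash
python3 -m jog '[{"dp":[0,-0.3,0],"rot":[0,0,0],"claw":1},{"dp":[0,0,0],"rot":[0,0,0],"claw":1}]'; for i in 1; do python3 -m jog '[{"dp":[0,-0.15,0],"rot":[0,0,0],"claw":1},{"dp":[0,0,0],"rot":[0,0,0],"claw":1},{"dp":[0,0,0],"rot":[0,0,0],"claw":1}]'; done;  python3 -m jog '[{"dp":[0,-0.15,0],"rot":[0,0,0],"claw":1},{"dp":[0,0,0],"rot":[0,0,0],"claw":1},{"dp":[0,0,0],"rot":[0,0,0],"claw":1}]'; python3 -m jog '[{"dp":[0,-0.15,0],"rot":[0,0,0],"claw":1},{"dp":[0,0,0],"rot":[0,0,0],"claw":1},{"dp":[0,0,0],"rot":[0,0,0],"claw":1}]'; python3 -m jog '[{"dp":[0,-0.15,0],"rot":[0,0,0],"claw":1},{"dp":[0,0,0],"rot":[0,0,0],"claw":1},{"dp":[0,0,0],"rot":[0,0,0],"claw":1}]'
```

```text
clock: 32.28
tcp_pos: [0.4475, -0.0781, 0.08]
tcp_rot: [0.707, 0.025, -0.023, -0.707]
contact_force: [2.4, -0.6, 5.2]
gripper_width: 0.002
clock: 32.65
tcp_pos: [0.4467, -0.0779, 0.0805]
tcp_rot: [0.707, 0.024, -0.024, -0.707]
contact_force: [3.2, -0.5, 3.4]
gripper_width: -0.004
clock: 33.02
tcp_pos: [0.4463, -0.0779, 0.0819]
tcp_rot: [-0.707, -0.024, 0.024, 0.707]
contact_force: [2.3, -0.2, 4.1]
gripper_width: 0.0
clock: 33.4
tcp_pos: [0.4461, -0.0778, 0.0834]
tcp_rot: [-0.707, -0.024, 0.024, 0.707]
contact_force: [0.6, -0.2, 2.0]
gripper_width: 0.001
clock: 33.78
tcp_pos: [0.4461, -0.0778, 0.0849]
tcp_rot: [-0.707, -0.024, 0.024, 0.707]
contact_force: [-0.1, -1.1, 1.2]
gripper_width: 0.001
```

The force falls like a spring from about 4 N to 1 N over TCP z 0.080 to 0.085, with a hard stop at about 0.0795. So the button was fully pressed, and it has now been let go. I'll retreat and check.

```bash
python3 -m jog '[{"dp":[0,-2,0],"rot":[0,0,0],"claw":1},{"dp":[0,-5,0],"rot":[0,0,0],"claw":1},{"dp":[0,-5,0],"rot":[0,0,0],"claw":1},{"dp":[0,-5,0],"rot":[0,0,0],"claw":1},{"dp":[0,0,0],"rot":[0,0,0],"claw":1},{"dp":[0,0,0],"rot":[0,0,0],"claw":1},{"dp":[0,0,0],"rot":[0,0,0],"claw":1},{"dp":[0,0,0],"rot":[0,0,0],"claw":1}]'
python3 - <<'E'
from h import *
c=cam("wrist"); cv2.imwrite("pics/f1.png",c["img"][:,:,::-1]); c=cam("side"); crop(c,130,120,370,300,3.3,"f2.png"); print(manip.get_obs()["contact_force"],manip.get_obs()["clock"])
E
```

```text
clock: 34.78
tcp_pos: [0.4457, -0.0778, 0.2539]
tcp_rot: [-0.707, -0.023, 0.025, 0.707]
contact_force: [0.3, -0.4, -0.2]
gripper_width: 0.002
[ 0.28569173 -0.26511693  0.57508537] 34.875
```

View pics/f1.png

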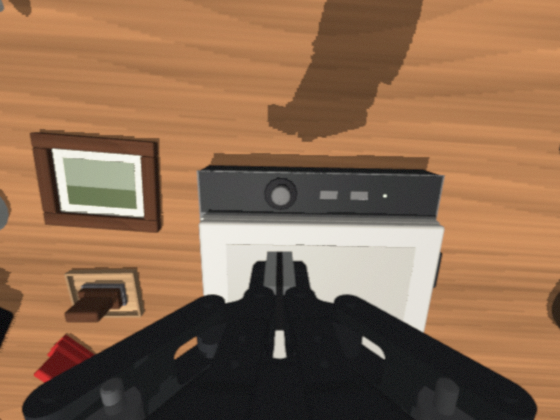

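View pics/f2.png

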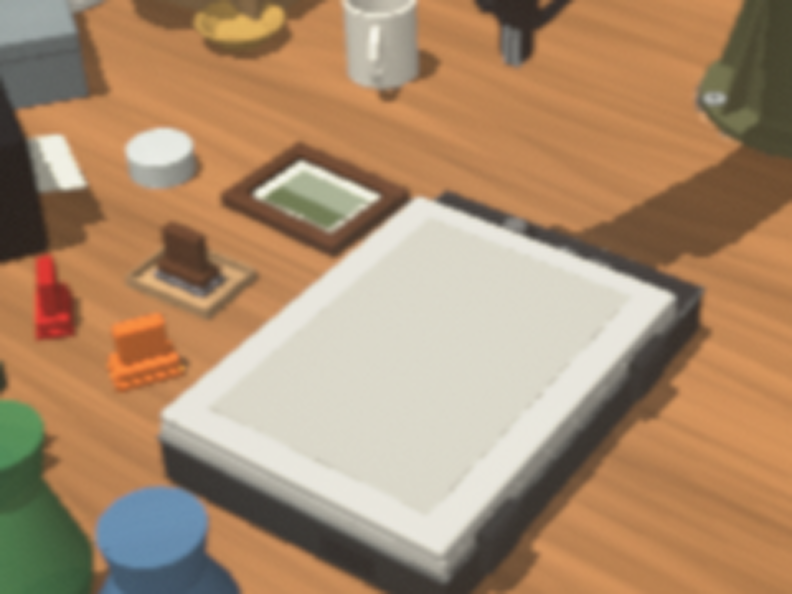

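The lid is shut, the pad is upright in its tray and the bystanders are in place. One last check is whether the lid was already fully down when the button was pressed, by comparing the picture from before the press with one now.

```bash
python3 - <<'E'
from h import *
a=cv2.imread("pics/d5.png").astype(int); c=cam("scene"); b=c["img"][:,:,::-1].astype(int)
d=np.abs(a-b).sum(2)[190:330,180:350]; print(d.mean(), (d>60).sum()); ys,xs=np.nonzero(d>60); print(list(zip(xs[:10]+180,ys[:10]+190)))
# expected shut-lid outer corners vs image
h=np.array([.4963,-.138]);ex=np.array([.9989,.0471]);ey=np.array([-.0471,.9989])
for x in(-.02,.343): 
    w=h+x*ex+(.248-.272)*ey; print(proj(c,[*w,.082]))
crop(c,180,180,350,330,4.4,"g1.png")
E
```

```text
1.475126050420168 39
[(np.int64(278), np.int64(190)), (np.int64(279), np.int64(190)), (np.int64(280), np.int64(190)), (np.int64(281), np.int64(190)), (np.int64(282), np.int64(190)), (np.int64(317), np.int64(190)), (np.int64(318), np.int64(190)), (np.int64(319), np.int64(190)), (np.int64(320), np.int64(190)), (np.int64(321), np.int64(190))]
[[227.97579923 188.47696576]]
[[176.87677112 289.90107821]]
```

View pics/g1.png

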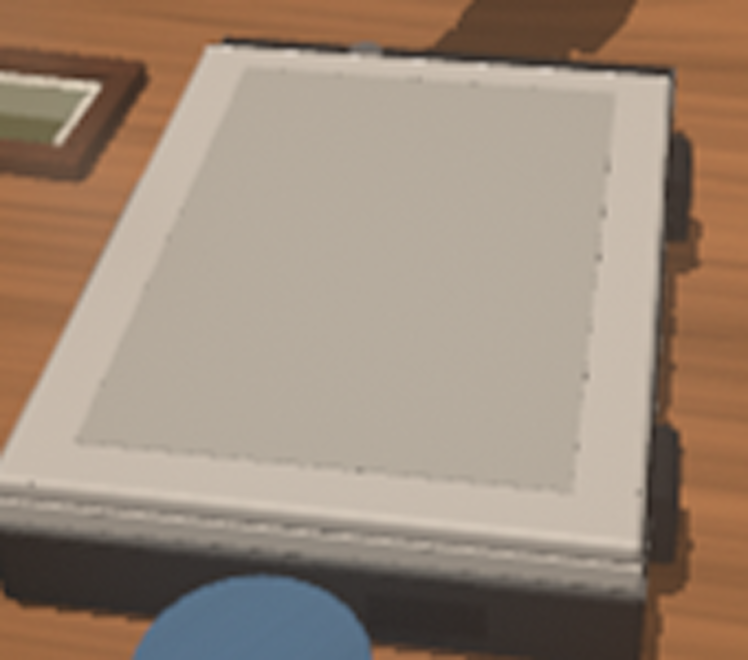

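The lid image hasn't changed since before the press. Its -y corners are at crop (207,45) and (0,465), close to where a shut lid would project, and there is no gap along its edge. Handing in.

```bash
python3 -c "
from bench import manip
print(manip.finish_job())"
```

```text
the job is handed in; nothing more can be done
None
```

The job is handed in, at about 35 s of the 72 s allowed; the hand-in gave no verdict.

**What I did:**
- I took the wooden pad and nudged the picture first against the rim opposite the hinge, then against the panel-side rim. Both times the force rose and the arm stalled where a seated picture should stop it.
- I stood the pad back in its tray, pushed the lid over from outside so that it sank shut, and pressed and released the round button.

**Last checks:**
- **Picture:** before the lid closed, its corner measured within about 1 mm of the marked corner, with its yaw (2.6°) inside the scanner's measured 2.3–3.0°. It can't be seen under the shut lid, so this wasn't checked again.
- **Pad and bystanders:** the pad stands upright and near the middle of its tray. The bystanders I could see in the last views hadn't moved.
- **Lid:** it lies shut, and the scene image was unchanged from before the press to after it. I had no direct reading of its angle.
- **Button:** the press reached 37 N, more than I intended but below the 40 N limit. I put it down to the button hitting its stop: on backing off, the force fell like the button's spring, about 4 to 1 N over 5 mm. That stop came about 3 mm higher than the nominal dimensions suggest, probably from an error in the assumed fingertip length.

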